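# Hold a probe thermometer centred in the checker's guide hole

### The job

Get the probe thermometer checked: flip the checker's blue guide plate over so that it lies fully down on the block with its brass ring uppermost, then take the thermometer out of its white stand and lower its thin steel rod straight down through the middle of the guide hole, without the rod touching the hole or the well, until the tip is about 40 mm below the top of the brass ring. Finish while still holding it there, upright, still and centred in the hole, carried by the gripper alone; leave the other things on the table where they are.

Things in the scene. Friction and masses are not known exactly. Their poses are not given: they have to be found in the camera images.
- guide_hole (a point): Where the centre of the guide hole lies once the guide plate is down: middle of the brass ring, level with its upper face, 82 mm above the table (fixed to the block, so right while the plate is open). Hole through ring and plate: 18 mm across, 10 mm deep; below it the well, 24 mm across, from 70 mm down to 10 mm above the table. z up; x from the block's front (black panel) to its hinge.
- guide_hinge (a point): Middle of the guide plate's hinge pin at the back of the block, 76 mm above the table, 47 mm behind guide_hole along x. The hinge axis is this frame's y (fixed to the block; z up).
- guide_grip (a point): Centre of the red barrel grip at the plate's free end, moving with it: 18 mm in diameter, 20 mm long with flat ends, its axis along the hinge, 118 mm from the hinge pin. Pinched across its flat ends it can turn between the fingers as it is carried round. A bar 12 mm wide joins it to the 70 mm wide, 8 mm thick plate, which begins 36 mm from the grip. Plate down: grip 33 mm before the block's front.
- guide_plate (a joint): Angle of the guide plate, rad: 0 = down on the block, brass ring up, grip towards -x of guide_hinge (a stop ends the travel there; press lightly against it); pi/2 = upright; 2.75 to 3.1 at the start = folded back, ring underneath, grip towards +x of guide_hinge and 80 to 121 mm above the table. The stiff hinge stays where left; turning takes 1 to 3 N at the grip.
- probe_head (a point): Centre of the thermometer's white plastic head, upright in the stand: 22 mm wide (this frame's x, level), 83 mm tall (its y, up), 15 mm thick (its z, level). The lowest 12 mm of the head sit in the stand's recess with about 1 mm of play; it lifts straight out. Loose, about 45 g.
- probe_tip (a point): Lower end of the thermometer's steel rod (3.6 mm thick), on the rod's axis, 150 mm below probe_head when upright; the rod comes out of the head's underside in the middle and is 110 mm long. Same axes as probe_head.
- probe_mid (a point): Point on the rod's axis 40 mm above probe_tip.
- stand: White upright stand with a grey top, fixed to the table, 46x40 mm and 130 mm tall on a dark 90x80x6 mm foot, with a recess in its top for the head (floor 118 mm above the table) and a 6.5 mm hole below it for the rod. Origin at the centre of its underside; z up.
- mould_plate: round ivory pattern plate with a flower relief, 56 mm across, 11 mm thick, lying on the table. Origin at the centre of its underside. Bystander.
- date_stamp: black self-inking stamp with a red band, 36x62x97 mm, standing on the table. Origin at the centre of its underside. Bystander.
- tape_roll: roll of brown packing tape lying flat, 102 mm across, 49 mm high. Origin at the centre of its underside. Bystander.
- marker_black: black and grey marker pen lying on the table, 138x16x18 mm. Origin at the centre of its underside. Bystander.
- checker: The whole checker: aluminium block with the well, fixed to the table, and the blue guide plate hinged on it. Origin at the table under the well; axes as guide_hole. The block is 80 mm wide (y), 70 mm high, and reaches from x = -38 mm (front, black panel with a green screen) to +55 mm (back).
- thermometer: The thermometer as a whole (see probe_head). Origin 54.5 mm below probe_head when upright, on the head's back face; same axes.

How it is judged:
On the way, in this order (a step that is already met when the one before it is completed fails the run):
1. the guide plate is flipped down on the block (value of joint guide_plate below 0.1 rad), for 0.2 s.
2. the rod's tip is lifted above the guide hole's level (z of probe_tip in the frame of guide_hole above 0.005 m), for 0.1 s.
At the end, for the whole second after the job is handed in: Plate down (within 0.1 rad); rod tip 28 to 54 mm below the top of the brass ring; tip and the point 40 mm above it within 5 mm of the hole's axis; thermometer gripped (over 1 N), touching no part of the checker, and still (under 20 mm/s) (value of joint guide_plate below 0.1 rad and z of probe_tip in the frame of guide_hole between -0.054 and -0.028 m and horizontal distance between each of probe_tip, probe_mid and guide_hole below 0.005 m and contact force between thermometer and checker below 0.1 N and contact force between the fingers and thermometer above 1 N and linear speed of thermometer below 0.02 m/s); the arm keeps its last pose, push and grip.
It fails at once if the thermometer presses on the guide plate or the well with more than 0.5 N (contact force between thermometer and checker above 0.5 N).
It fails at once if the mould plate is moved by more than 25 mm (distance of mould_plate from where it was at the start of the episode above 0.025 m).
It fails at once if the date stamp is moved by more than 25 mm (distance of date_stamp from where it was at the start of the episode above 0.025 m).
It fails at once if the tape roll is moved by more than 25 mm (distance of tape_roll from where it was at the start of the episode above 0.025 m).
It fails at once if the marker black is moved by more than 25 mm (distance of marker_black from where it was at the start of the episode above 0.025 m).
It also fails if it takes over 67 s, if anything falls off the work surface, if the arm or the gripper's body presses on something with over 40 N, if the wrist force passes 120 N, or if a joint passes its speed limit or range.

### The arm

A 7-joint arm with a two-finger parallel gripper is mounted at the origin on a cart in front of the work surface, level with it; the furniture and walls round the work are solid. World frame = base frame: x ahead of the robot, y to its left, z up, the work surface at z = 0. Lengths are in m, angles in rad, forces in N, time in s.
With the tool pointing down it reaches from about 0.425 to 0.875 m from the base axis. Payload 4.7 kg.
Tool frame: the origin (TCP) lies at the very end of the fingers, on their centre line; the grasp point (between the pads) lies 19 mm behind it (grip_point_offset is the distance from the TCP to the grasp point, in m); x points along the fingers, z is the direction in which the jaws open and shut, and the axes are right-handed (so a half turn about x gives the same grasp; the last joint's range is limited). The gripper opens to 87 mm and grips with 3 to 60 N. Pads are 19 mm wide; open, the fingers measure 117 mm over their backs; the gripper's body (75 mm by 190 mm) begins 51 mm behind the grasp point.
Start: joints at [-1.256, 0.321, -0.07, 1.45, 0.023, 1.371, -0.057], TCP at [0.193, 0.621, 0.223] pointing down, gripper open.
Joint ranges: [-2.86, 2.86], [-0.3, 2.09], [-1.38, 1.24], [0.06, 2.45], [-1.56, 4.7], [0.09, 2.05], [-2.69, 2.69]. Speed limits (rad/s): [2.57, 2.57, 3.14, 3.14, 3.14, 3.14, 3.14].

### API

Orientations are given as a rotation vector (axis times angle).
In Python, from bench import get_state, get_image, calibration, close_job, grip_point_offset gives the robot as it stands.
- The arm moves only by the tool play_rows, never from a script. Its argument "targets" is a list of rows, each an object with "claw": the closure, from 0 (fully open) to 1 (shut); "linear": the shift along the tool's x, y, z as a fraction of full scale, a list of three; "rotation": the turn, a rotation vector about the tool's x, y, z as a fraction of full scale, a list of three. In form: [{"claw": claw, "linear": [x, y, z], "rotation": [wx, wy, wz]}, ...]. A call has 1 to 10 rows; each row shifts and turns the pose as measured when the row begins, along the tool's axes as they then stand; what a row does not reach is not made up. Full scale, the value 1, is 2.5 cm for a shift and 90 degrees for a turn. A row lasts 1/12 s, in which the tool goes at most 41.7 mm and 7.16 degrees, less where a joint would pass 70% of its speed; a pose out of reach is approached as far as the arm can. A call with a number of a shift or a turn outside -1 to 1 is refused whole. A call with a gripper value outside its range is refused whole. The fingers move at their own pace and stop on an object; "newtons" is the grip in N (left out, the last holds). Time passes only in rows, so rows that do not move let the fingers close. It gives the time, the measured TCP pose, the force and the opening at its end, in the units of the state.
- get_state(): the state, without advancing time (a new reading comes with each control period).
- get_image(name): name is "scene" or "side" or "wrist"; returns the picture (400x640x3 uint8, blue, green, red); there is no depth.
- calibration(name): a dict with "fx", "fy", "cx", "cy" (pixels), "dist_coeffs" ([k1, k2, p1, p2, k3] as OpenCV has them; the pictures are not rectified), "rvec" (rotation vector, rad) and "tvec" (3), from world to camera coordinates, as OpenCV has them; the wrist camera has in their place "hand_eye" (4x4, takes a point from camera to tool coordinates, whose origin is the TCP and whose axes are the tool frame's). Camera axes: x right, y down, z forward; pixel columns grow to the right and rows downward; lengths in m; the calibration is good to about 2 mm. A picture is of the moment at which its call begins: read the wrist's pose just before it. calibration takes no time and is no camera call.
- close_job(): hands the job in, once; it reports no verdict.
The state is a dict: "time": time; "joint_positions": joint angles; "qd": joint speeds; "joint_torque": joint torques, N m; "position": TCP position; "tool_rot": TCP orientation; "ft_force": force on the tool from outside, world axes, zero at the start; "torque": the same for the moment, N m; "grip_width": opening from 0.0 (shut) to 1.0 (fully open).
Only numpy, scipy, OpenCV 4.12 (cv2) and the standard library are available. Lean on these libraries where they do the work, as an engineer would, in place of code of your own. Each camera call takes 0.05 s, during which the arm holds its last target. There are 200 camera calls.

## Working session

There is one attempt and no reset: what is moved stays moved. The work goes in short steps, Python scripts to look and compute and a tool call to move; the robot and the scene stay as the last step left them, time stands still between calls to the robot, and variables do not carry over. Pictures are saved under pics/ and viewed, about 8 in all and at most 12, crops included, and the job is handed in when it is done.

Besides the shell and the picture viewer there is one more tool, called after "Emit:" in YAML: its name, and indented under it one key for each argument. play_rows: Moves the arm, as the interface text tells. Shift numbers are shares of 2.5 cm and turn numbers shares of 90 degrees, none past 1 either way. Its arguments: {"type":"object","properties":{"targets":{"type":"array"},"newtons":{"type":"number"}},"required":["targets"]}

```bash
mkdir -p pics; ls
python3 - <<'E'
from bench import *
import cv2,numpy as np
print(get_state()); print(grip_point_offset if not callable(grip_point_offset) else grip_point_offset())
for n in("scene","side","wrist"):
    print(n,calibration(n)); cv2.imwrite(f"pics/{n}0.png",get_image(n))
a=cv2.imread("pics/scene0.png");b=cv2.imread("pics/side0.png")
E
```

```text
pics
{'time': 0.0, 'joint_positions': array([-1.25587743,  0.32183213, -0.07012193,  1.45166931,  0.02260954,
        1.37076726, -0.05689107]), 'qd': array([-0.00104941,  0.00223134, -0.00097586,  0.00086697,  0.00042199,
       -0.0024011 , -0.00055304]), 'joint_torque': array([ 2.94457623e-04, -4.91282487e+01, -4.03881753e-01, -3.12533391e+01,
       -6.40847068e-02,  4.36048291e-02,  1.55431999e-04]), 'position': array([0.19246433, 0.62028493, 0.22145872]), 'tool_rot': array([-0.98606233,  1.33809522,  0.98407905]), 'ft_force': array([-0.88750249, -0.05143845, -0.03531663]), 'torque': array([-0.00602977,  0.01833924,  0.00704866]), 'grip_width': 1.0026976851902658}
0.0187
scene {'fx': 441.06492535780563, 'fy': 441.06492535780563, 'cx': 319.6493082711446, 'cy': 203.6009440866232, 'dist_coeffs': array([-0.03801727,  0.        ,  0.        ,  0.        ,  0.        ]), 'rvec': array([ 2.24500728, -0.82518073,  0.34287934]), 'tvec': array([-0.41352864,  0.26256639,  1.42640982])}
side {'fx': 462.22175384523894, 'fy': 462.22175384523894, 'cx': 322.90209696644604, 'cy': 201.12415987310152, 'dist_coeffs': array([-0.10594077,  0.        ,  0.        ,  0.        ,  0.        ]), 'rvec': array([ 0.01251222,  2.758877  , -1.45190668]), 'tvec': array([0.50976996, 0.11074677, 1.63164968])}
wrist {'fx': 312.4976812562238, 'fy': 312.4976812562238, 'cx': 319.2967128901279, 'cy': 199.51586921884194, 'dist_coeffs': array([-0.02083251,  0.        ,  0.        ,  0.        ,  0.        ]), 'hand_eye': array([[ 3.25471052e-05, -2.61135768e-01,  9.65302082e-01,
        -1.61789905e-01],
       [-4.60241676e-04, -9.65301984e-01, -2.61135726e-01,
         7.08282239e-02],
       [ 9.99999894e-01, -4.35773036e-04, -1.51603349e-04,
        -1.24009147e-03],
       [ 0.00000000e+00,  0.00000000e+00,  0.00000000e+00,
         1.00000000e+00]])}
```

View pics/scene0.png

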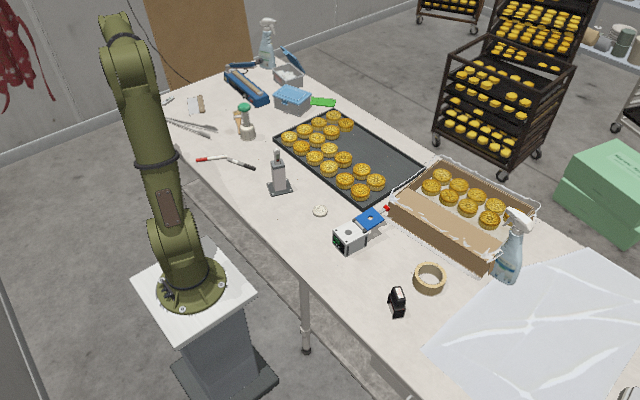

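View pics/side0.png

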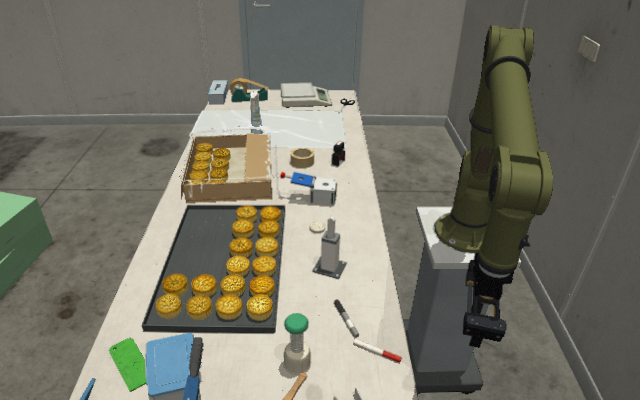

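The scene view shows the checker at about (355,232) with the plate folded back and its red grip at (387,208), next to the pastry carton. The stand with the thermometer is at (279,170). In the side view the checker is at (322,190), the grip at (283,175) and the stand at (330,250). Next I triangulate.

```bash
cat > h.py <<'E'
from bench import *
import cv2,numpy as np
from scipy.spatial.transform import Rotation as Rn
def cam(n,st=None):
    c=calibration(n);K=np.array([[c['fx'],0,c['cx']],[0,c['fy'],c['cy']],[0,0,1]])
    if n=='wrist':
        T=np.eye(4);T[:3,:3]=Rn.from_rotvec(st['tool_rot']).as_matrix();T[:3,3]=st['position']
        M=np.linalg.inv(T@c['hand_eye'])
    else:
        M=np.eye(4);M[:3,:3]=cv2.Rodrigues(c['rvec'])[0];M[:3,3]=c['tvec']
    return K,c['dist_coeffs'],M
def ray(C,uv):
    K,d,M=C;p=cv2.undistortPoints(np.array([[uv]],float),K,d)[0,0]
    R=M[:3,:3];o=-R.T@M[:3,3];v=R.T@np.array([*p,1]);return o,v/np.linalg.norm(v)
def plane(C,uv,z):
    o,v=ray(C,uv);return o+v*(z-o[2])/v[2]
def tri(*rs):
    A=sum(np.eye(3)-np.outer(v,v) for o,v in rs);b=sum((np.eye(3)-np.outer(v,v))@o for o,v in rs)
    p=np.linalg.solve(A,b);return p,[round(1e3*np.linalg.norm(np.cross(p-o,v)),1) for o,v in rs]
def proj(C,p):
    K,d,M=C;return cv2.projectPoints(np.atleast_2d(np.array(p,float)),cv2.Rodrigues(M[:3,:3])[0],M[:3,3],K,d)[0][:,0]
def blobs(im,lo,hi,amin=5):
    h=cv2.cvtColor(im,cv2.COLOR_BGR2HSV);m=cv2.inRange(h,np.array(lo),np.array(hi))
    n,l,s,c=cv2.connectedComponentsWithStats(m)
    return m,[(c[i].round(1).tolist(),s[i].tolist()) for i in range(1,n) if s[i,4]>=amin]
E
python3 - <<'E'
from h import *
S,D=cam('scene'),cam('side')
a=cv2.imread("pics/scene0.png");b=cv2.imread("pics/side0.png")
for im,(x,y) in((a,(387,208)),(b,(283,175))):
    m,r=blobs(im,(0,120,90),(6,255,255),4);print('red',[q for q in r if abs(q[0][0]-x)<40 and abs(q[0][1]-y)<30])
    m,r=blobs(im,(100,140,80),(125,255,255),20);print('blue',[q for q in r if abs(q[0][0]-x)<60 and abs(q[0][1]-y)<60])
print('grip',tri(ray(S,(387,208)),ray(D,(283,175))))
print('stand top',tri(ray(S,(277,156)),ray(D,(331,222))))
print('stand foot',plane(S,(279,187),0),plane(D,(330,270),0))
for n,uv in(('mould',(320,211)),('stamp',(398,305)),('tape',(430,278)),('tray corner',(365,205)),('carton near',(390,200)),('carton r',(490,270)),('marker',(240,163))): print(n,plane(S,uv,0.02))
A=cv2.resize(a[130:270,250:450],None,fx=4,fy=4,interpolation=2);A=A[:, :]
B=cv2.resize(b[150:290,240:380],None,fx=4,fy=4,interpolation=2)
cv2.imwrite('pics/A.png',A)
cv2.imwrite('pics/B.png',B)
E
```

```text
red [([386.2, 207.6], [383, 205, 7, 6, 23])]
blue [([369.5, 218.3], [356, 207, 28, 24, 356])]
red [([282.4, 174.6], [281, 172, 4, 6, 20])]
blue [([301.8, 179.0], [291, 173, 22, 13, 193])]
grip (array([ 0.65871355, -0.22652924,  0.09559966]), [np.float64(0.2), np.float64(0.2)])
stand top (array([0.4881842 , 0.17198349, 0.17232609]), [np.float64(4.1), np.float64(4.1)])
stand foot [0.49136677 0.18765794 0.        ] [0.49097625 0.19312807 0.        ]
mould [ 0.51787735 -0.03189444  0.02      ]
stamp [ 0.44191733 -0.49066349  0.02      ]
tape [ 0.5954093  -0.48990863  0.02      ]
tray corner [ 0.66695087 -0.11737652  0.02      ]
carton near [ 0.75824876 -0.15985044  0.02      ]
carton r [ 0.77167986 -0.59897173  0.02      ]
marker [0.44305408 0.3902684  0.02      ]
```

View pics/A.png

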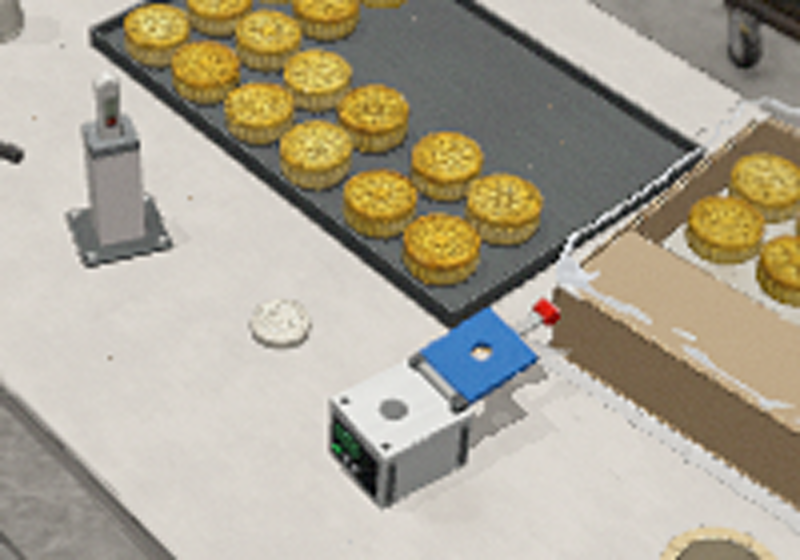

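Run:
```python
from h import *
S,D=cam('scene'),cam('side');np.set_printoptions(precision=3,suppress=True)
f=lambda x,y:(250+x/4,130+y/4)
well=plane(S,f(393,408),.07);g=np.array([.6587,-.2265,.0956])
fl=plane(S,f(331,402),.07);fr=plane(S,f(382,462),.07)
print('well',well,'front corners',fl,fr,np.linalg.norm(fl-fr)); d=(g-well)[:2];print('x dir',d,np.linalg.norm(d),np.degrees(np.arctan2(d[1],d[0])))
e=(fl-fr)[:2];print('y deg-90',np.degrees(np.arctan2(e[1],e[0]))-90)
print('carton top corner z? scene at z .05,.08,.12',[plane(S,f(557,292),z) for z in(.05,.08,.12)], 'bottom corner', plane(S,f(555,345),0))
st=get_state();print(Rn.from_rotvec(st['tool_rot']).as_matrix())
T=np.array([.4885,.177,.17])
# camera pose in tool-down frame
```

```text
well [ 0.496 -0.204  0.07 ] front corners [ 0.461 -0.165  0.07 ] [ 0.449 -0.242  0.07 ] 0.07695274031660648
x dir [ 0.163 -0.022] 0.16401557737117625 -7.72580406823027
y deg-90 -8.534911135550573
carton top corner z? scene at z .05,.08,.12 [array([ 0.72 , -0.187,  0.05 ]), array([ 0.696, -0.205,  0.08 ]), array([ 0.663, -0.229,  0.12 ])] bottom corner [ 0.708 -0.204  0.   ]
[[-0.    -0.955  0.296]
 [-0.001  0.296  0.955]
 [-1.    -0.    -0.001]]
```

View pics/wrist0.png

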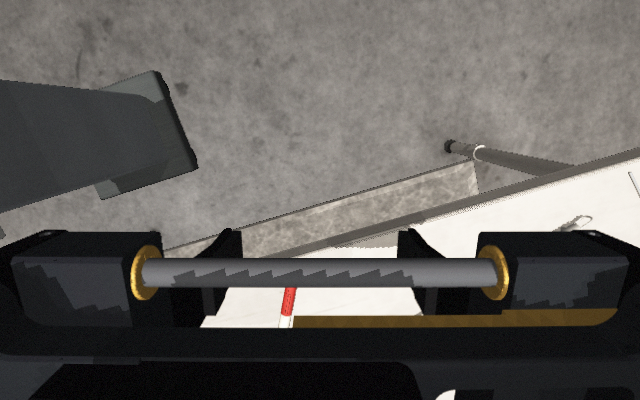

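The wrist view looks toward the base, with the fingers at the bottom of the picture. I'm raising the arm and moving it toward the stand to measure from there.

Emit:
play_rows:
  targets:
    - {"claw": 0, "linear": [-0.8, -0.93, -0.59], "rotation": [0, 0, 0]}
    - {"claw": 0, "linear": [-0.8, -0.93, -0.59], "rotation": [0, 0, 0]}
    - {"claw": 0, "linear": [-0.8, -0.93, -0.59], "rotation": [0, 0, 0]}
    - {"claw": 0, "linear": [-0.8, -0.93, -0.59], "rotation": [0, 0, 0]}
    - {"claw": 0, "linear": [-0.8, -0.93, -0.59], "rotation": [0, 0, 0]}
    - {"claw": 0, "linear": [-0.8, -0.93, -0.59], "rotation": [0, 0, 0]}
    - {"claw": 0, "linear": [-0.3, -0.93, -0.59], "rotation": [0, 0, 0]}
    - {"claw": 0, "linear": [0, -0.93, -0.59], "rotation": [0, 0, 0]}
    - {"claw": 0, "linear": [0, -0.93, -0.59], "rotation": [0, 0, 0]}
    - {"claw": 0, "linear": [0, -0.93, -0.59], "rotation": [0, 0, 0]}

```text
time: 0.98
position: [0.3711, 0.4068, 0.3498]
tool_rot: [-1.001, 1.341, 0.997]
ft_force: [0.7, 0.5, 0.8]
grip_width: 0.998
```

Emit:
play_rows:
  targets:
    - {"claw": 0, "linear": [0, -0.93, -0.59], "rotation": [0, 0, 0]}
    - {"claw": 0, "linear": [0, -0.93, -0.59], "rotation": [0, 0, 0]}
    - {"claw": 0, "linear": [0, -0.93, -0.59], "rotation": [0, 0, 0]}
    - {"claw": 0, "linear": [0, -0.93, -0.59], "rotation": [0, 0, 0]}
    - {"claw": 0, "linear": [0, -0.93, -0.59], "rotation": [0, 0, 0]}
    - {"claw": 0, "linear": [0, -0.93, -0.59], "rotation": [0, 0, 0]}
    - {"claw": 0, "linear": [0, -0.93, -0.59], "rotation": [0, 0, 0]}
    - {"claw": 0, "linear": [0, -0.5, -0.3], "rotation": [-0.05, 0, 0]}
    - {"claw": 0, "linear": [0, 0, 0], "rotation": [-0.052, 0, 0]}
    - {"claw": 0, "linear": [0, 0, 0], "rotation": [0, 0, 0]}

```text
time: 1.82
position: [0.5179, 0.233, 0.3484]
tool_rot: [-1.119, 1.282, 1.111]
ft_force: [0.3, 0.0, -0.3]
grip_width: 0.998
```

Run:
```python
from h import *
np.set_printoptions(precision=4,suppress=True)
st=get_state();cv2.imwrite('pics/w1.png',get_image('wrist'));np.save('w1.npy',st,allow_pickle=True)
print(st['time'],st['position'],Rn.from_rotvec(st['tool_rot']).as_matrix(),st['ft_force'])
print(proj(cam('wrist',st),[[.49,.19,0],[.4885,.175,.17]]))
```

```text
1.8167 [0.5179 0.233  0.3484] [[-0.0072 -0.9914  0.1304]
 [-0.0127  0.1304  0.9914]
 [-0.9999  0.0055 -0.0135]] [ 0.2998  0.0471 -0.2544]
[[294.5267 147.5346]
 [266.8183 162.6713]]
```

View pics/w1.png

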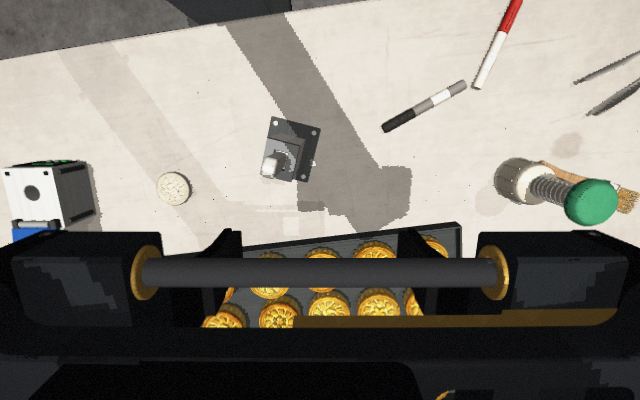

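The wrist picture shows the stand's foot with corners near (275,117), (320,128), (305,183) and (261,175). The white head top is at (272,163), the mould plate at (173,188), and the block with its well at (33,192). I'm moving over the checker next.

Emit:
play_rows:
  targets:
    - {"claw": 0, "linear": [0, -0.39, -0.92], "rotation": [0, -0.0086, -0.0035]}
    - {"claw": 0, "linear": [0, -0.39, -0.92], "rotation": [0, 0, 0]}
    - {"claw": 0, "linear": [0, -0.39, -0.92], "rotation": [0, 0, 0]}
    - {"claw": 0, "linear": [0, -0.39, -0.92], "rotation": [0, 0, 0]}
    - {"claw": 0, "linear": [0, -0.39, -0.92], "rotation": [0, 0, 0]}
    - {"claw": 0, "linear": [0, -0.39, -0.92], "rotation": [0, 0, 0]}
    - {"claw": 0, "linear": [0, -0.39, -0.92], "rotation": [0, 0, 0]}
    - {"claw": 0, "linear": [0, -0.39, -0.92], "rotation": [0, 0, 0]}
    - {"claw": 0, "linear": [0, -0.39, -0.92], "rotation": [0, 0, 0]}
    - {"claw": 0, "linear": [0, -0.39, -0.92], "rotation": [0, 0, 0]}

```text
time: 2.7
position: [0.5809, 0.0015, 0.3453]
tool_rot: [-1.108, 1.265, 1.122]
ft_force: [0.3, 0.4, 0.2]
grip_width: 0.998
```

Emit:
play_rows:
  targets:
    - {"claw": 0, "linear": [0.1, -0.39, -0.92], "rotation": [0, 0, 0]}
    - {"claw": 0, "linear": [0.1, -0.39, -0.92], "rotation": [0, 0, 0]}
    - {"claw": 0, "linear": [0.1, -0.39, -0.92], "rotation": [0, 0, 0]}
    - {"claw": 0, "linear": [0.1, -0.39, -0.92], "rotation": [0, 0, 0]}
    - {"claw": 0, "linear": [0.1, -0.39, -0.92], "rotation": [0, 0, 0]}
    - {"claw": 0, "linear": [0.1, -0.39, -0.92], "rotation": [0, 0, 0]}
    - {"claw": 0, "linear": [0.1, -0.39, -0.92], "rotation": [0, 0, 0]}
    - {"claw": 0, "linear": [0.1, -0.39, -0.92], "rotation": [0, 0, 0]}
    - {"claw": 0, "linear": [0, 0, 0], "rotation": [0, 0, 0]}
    - {"claw": 0, "linear": [0, 0, 0], "rotation": [0, 0, 0]}

```text
time: 3.53
position: [0.6367, -0.1936, 0.3198]
tool_rot: [-1.094, 1.271, 1.115]
ft_force: [0.4, 0.8, 0.9]
grip_width: 1.0
```

```bash
cat > tool.py <<'E'
from h import *
np.set_printoptions(precision=4,suppress=True)
def snap(i):
    st=get_state();im=get_image('wrist');cv2.imwrite(f'pics/w{i}.png',im);np.save(f'w{i}.npy',st,allow_pickle=True)
    R=Rn.from_rotvec(st['tool_rot']).as_matrix();print(st['time'],st['position'],R.tolist(),st['ft_force'],st['grip_width']);return st,im,cam('wrist',st)
def load(i):
    st=np.load(f'w{i}.npy',allow_pickle=True).item();return st,cv2.imread(f'pics/w{i}.png'),cam('wrist',st)
E
python3 - <<'E'
from tool import *
st,im,C=snap(2)
m,r=blobs(im,(0,140,80),(6,255,255),15);print('red',r)
m,r=blobs(im,(100,140,60),(125,255,255),50);print('blue',r)
E
```

```text
3.5333 [ 0.6367 -0.1936  0.3198] [[-0.007432053533223293, -0.9900218285439443, 0.14071795758461192], [0.010375523691138144, 0.14063792273955028, 0.990006728863819], [-0.9999185532274187, 0.008817805509854892, 0.009226766366199957]] [0.3705 0.7724 0.8866] 1.0000708741820215
red [([296.7, 197.0], [289, 190, 16, 14, 202])]
blue [([295.4, 136.9], [267, 106, 57, 63, 3282])]
```

View pics/w2.png

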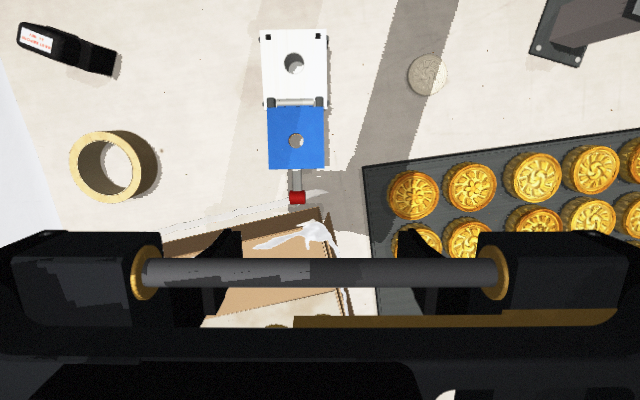

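The checker is directly in view. The well is at (294,64), the block corners at (262,30) and (327,30), the hinge at about (295,102) and the red grip at (297,197), beside the carton flap.

Run:
```python
from tool import *
st,im,C=load(2);S,D=cam('scene'),cam('side')
g=tri(ray(C,(296.7,197)),ray(S,(386.2,207.6)),ray(D,(282.4,174.6)));print('grip',g)
print('grip2',tri(ray(C,(296.7,197)),ray(S,(386.2,207.6))),tri(ray(C,(296.7,197)),ray(D,(282.4,174.6))))
gr=cv2.cvtColor(im,cv2.COLOR_BGR2GRAY)
sub=(gr[45:85,275:315]<150).astype(np.uint8)
n,l,s,c=cv2.connectedComponentsWithStats(sub);i=l[19,19] or 1+np.argmax(s[1:,4]);print(s.tolist())
i=1+np.argmax(s[1:,4]);cs,_=cv2.findContours((l==i).astype(np.uint8),0,1);el=cv2.fitEllipse(max(cs,key=len));wc=np.array(el[0])+[275,45];print('well',wc,el[1],plane(C,wc,.07))
# block top white
hs=cv2.cvtColor(im,cv2.COLOR_BGR2HSV);w=cv2.inRange(im,(215,215,215),(255,255,255));w[:, :255]=0;w[:,335:]=0;w[110:]=0;w[:25]=0
n,l,s,c=cv2.connectedComponentsWithStats(w);i=1+np.argmax(s[1:,4]);cs,_=cv2.findContours((l==i).astype(np.uint8),0,1);k=max(cs,key=cv2.contourArea)
box=cv2.boxPoints(cv2.minAreaRect(k));print('box',box);P=np.array([plane(C,b,.07) for b in box]);print(P,np.linalg.norm(P-np.roll(P,1,0),axis=1))
m,_=blobs(im,(100,140,60),(125,255,255));cs,_=cv2.findContours(m,0,1);k=max(cs,key=cv2.contourArea);box=cv2.boxPoints(cv2.minAreaRect(k));P=np.array([plane(C,b,.085) for b in box]);print('blue',P,np.linalg.norm(P-np.roll(P,1,0),axis=1))
cv2.imwrite('pics/c2.png',cv2.resize(im[20:240,240:360],None,fx=4,fy=4)[:, :][:600*2:1] if 0 else cv2.resize(im[20:220,240:360],None,fx=3,fy=3,interpolation=2))
```

```text
grip (array([ 0.6594, -0.2247,  0.0974]), [np.float64(0.7), np.float64(2.2), np.float64(1.5)])
grip2 (array([ 0.6591, -0.2244,  0.0962]), [np.float64(1.4), np.float64(1.4)]) (array([ 0.6603, -0.2252,  0.098 ]), [np.float64(0.4), np.float64(0.4)])
[[0, 0, 40, 40, 1412], [9, 8, 20, 19, 188]]
well [292.6592  61.2865] (16.353240966796875, 18.592863082885742) [ 0.4964 -0.2056  0.07  ]
box [[255.  25.]
 [334.  25.]
 [334. 109.]
 [255. 109.]]
[[ 0.45   -0.2437  0.07  ]
 [ 0.4632 -0.1501  0.07  ]
 [ 0.5595 -0.1628  0.07  ]
 [ 0.5453 -0.262   0.07  ]] [0.0971 0.0945 0.0971 0.1002]
blue [[ 0.5448 -0.2441  0.085 ]
 [ 0.5544 -0.1765  0.085 ]
 [ 0.63   -0.187   0.085 ]
 [ 0.6198 -0.2579  0.085 ]] [0.0763 0.0683 0.0763 0.0716]
```

View pics/c2.png

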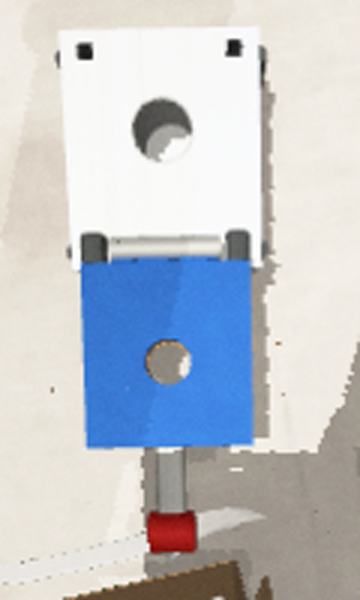

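Run:
```python
from tool import *
st,im,C=load(2)
f=lambda x,y:(240+x/3,20+y/3)
w=plane(C,f(162,129.5),.07);print('well',w)
P=[plane(C,f(*q),.07) for q in((60,30),(260,30),(266,267),(82,270))];print(np.array(P),[np.linalg.norm(P[i]-P[i-1]) for i in range(4)])
h=plane(C,f(167,248),.08);print('hinge',h)
g=np.array([.6594,-.2247,.0974]);hole=plane(C,f(168,362),.087);print('ringhole',hole)
for a,b in((w,h),(w,g),(w,hole),(h,g)):
    d=(b-a)[:2];print(np.linalg.norm(d),np.degrees(np.arctan2(d[1],d[0])))
for a,b in((P[0],P[3]),(P[1],P[2])): d=(b-a)[:2];print('edge',np.degrees(np.arctan2(d[1],d[0])))
d=(P[1]-P[0])[:2];print('fr',np.degrees(np.arctan2(d[1],d[0]))-90)
print('block centre',np.mean(P,0))
```

```text
well [ 0.4988 -0.2043  0.07  ]
[[ 0.4562 -0.2387  0.07  ]
 [ 0.4675 -0.1596  0.07  ]
 [ 0.5586 -0.1695  0.07  ]
 [ 0.5488 -0.2467  0.07  ]] [np.float64(0.09290185282875293), np.float64(0.07999126966035547), np.float64(0.09166813491693651), np.float64(0.07787051009912495)]
hinge [ 0.5456 -0.2091  0.08  ]
ringhole [ 0.5909 -0.2156  0.087 ]
0.04708032108335849 -5.869718769108754
0.16191787297321586 -7.2275496865294695
0.09279714290192918 -6.959709480601342
0.1148561903847168 -7.7840903211178425
edge -4.920845493865555
edge -6.210311685244352
fr -8.08651427992352
block centre [ 0.5078 -0.2036  0.07  ]
```

Run:
```python
from tool import *
st,im,C=load(2);S,D=cam('scene'),cam('side')
f=lambda x,y:(240+x/3,20+y/3)
print('corner',tri(ray(C,f(240,565)),ray(S,(389.3,203))))
for z in(.05,.08,.1): print(z,plane(C,f(240,565),z),plane(C,f(65,600),z),plane(C,f(265,516),z))
im=cv2.imread('pics/side0.png');cv2.imwrite('pics/B.png',cv2.resize(im[130:210,180:350],None,fx=4.5,fy=4.5,interpolation=2))
```

```text
corner (array([ 0.6893, -0.2026,  0.0804]), [np.float64(6.5), np.float64(6.5)])
0.05 [ 0.6928 -0.1994  0.05  ] [ 0.6981 -0.2858  0.05  ] [ 0.6706 -0.1843  0.05  ]
0.08 [ 0.6841 -0.1985  0.08  ] [ 0.689  -0.2789  0.08  ] [ 0.6634 -0.1845  0.08  ]
0.1 [ 0.6783 -0.1979  0.1   ] [ 0.683  -0.2743  0.1   ] [ 0.6587 -0.1846  0.1   ]
```

View pics/B.png

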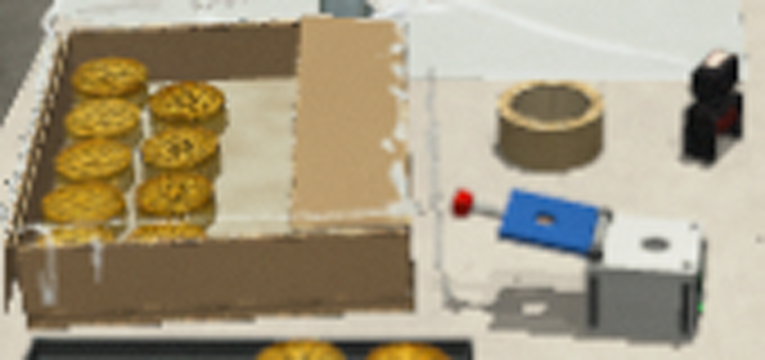

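The carton is about 8 cm high and its edge sits at x≈0.68, so fingers coming straight down onto the grip (x 0.659) clear it. I measured the checker's yaw as −7.2°. The hinge is at about (0.546,−0.209) and the grip radius at 117 mm, which matches the text.

Emit:
play_rows:
  targets:
    - {"claw": 0.54, "linear": [0, 0, 0], "rotation": [-0.01, 0.006, -0.0056]}
    - {"claw": 0.54, "linear": [0.8, -0.132, -0.14], "rotation": [0, 0, 0]}
    - {"claw": 0.54, "linear": [0.8, -0.132, -0.14], "rotation": [0, 0, 0]}
    - {"claw": 0.54, "linear": [0.8, -0.132, -0.14], "rotation": [0, 0, 0]}
    - {"claw": 0.54, "linear": [0.8, -0.132, -0.14], "rotation": [0, 0, 0]}
    - {"claw": 0.54, "linear": [0.8, -0.132, -0.14], "rotation": [0, 0, 0]}
    - {"claw": 0.54, "linear": [0.8, -0.132, -0.14], "rotation": [0, 0, 0]}
    - {"claw": 0.54, "linear": [0.8, -0.132, -0.14], "rotation": [0, 0, 0]}
    - {"claw": 0.54, "linear": [0.8, -0.132, -0.14], "rotation": [0, 0, 0]}
    - {"claw": 0.54, "linear": [0, 0, 0], "rotation": [0, 0, 0]}
  newtons: 12

```text
time: 4.42
position: [0.6665, -0.2026, 0.1593]
tool_rot: [-1.14, 1.238, 1.13]
ft_force: [-1.2, 0.5, -0.8]
grip_width: 0.47
```

```bash
cat >> tool.py <<'E'
def go(p,yaw=None,x=(0,0,-1)):
    st=get_state();R=Rn.from_rotvec(st['tool_rot']).as_matrix()
    out=R.T@(np.array(p)-st['position'])/.025
    print('lin total',out)
    if yaw is not None:
        y=np.radians(yaw);z=np.array([-np.sin(y),np.cos(y),0]);x=np.array(x,float);x/=np.linalg.norm(x);z-=x*(z@x);z/=np.linalg.norm(z)
        Rt=np.c_[x,np.cross(z,x),z]
        print('rot total',Rn.from_matrix(R.T@Rt).as_rotvec()/(np.pi/2),'lin after rot',Rt.T@(np.array(p)-st['position'])/.025)
E
python3 - <<'E'
from tool import *
st,im,C=snap(3)
go((.6594,-.2247,.081),-7.2)
m,r=blobs(im,(0,140,80),(6,255,255),15);print('red',r)
print(proj(C,[.6594,-.2247,.0974]))
E
```

```text
4.4167 [ 0.6665 -0.2026  0.1593] [[0.014498811665645539, -0.9952208201009674, 0.09656761205415554], [0.005685436514274722, 0.09665825778618362, 0.9953013900389074], [-0.9998787227818812, -0.013881658377060402, 0.007059694665939753]] [-1.152   0.5007 -0.806 ] 0.4698941663203635
lin total [ 3.2106  0.2842 -0.9581]
rot total [0.0189 0.005  0.0102] lin after rot [ 3.222   0.2045 -0.9402]
red [([289.6, 206.4], [276, 194, 28, 24, 592])]
[[290.0997 205.7868]]
```

Emit:
play_rows:
  targets:
    - {"claw": 0.54, "linear": [0, 0.2, -0.94], "rotation": [0.019, 0.005, 0.01]}
    - {"claw": 0.54, "linear": [0, 0, 0], "rotation": [0, 0, 0]}
    - {"claw": 0.54, "linear": [0, 0, 0], "rotation": [0, 0, 0]}

```text
time: 4.72
position: [0.6619, -0.2223, 0.166]
tool_rot: [-1.121, 1.261, 1.116]
ft_force: [1.2, 1.3, -0.2]
grip_width: 0.461
```

Run:
```python
from tool import *
print(get_state()['position'],get_state()['ft_force']);go((.6594,-.2247,.081),-7.2)
```

```text
[ 0.6619 -0.2223  0.166 ] [ 1.2385  1.3076 -0.174 ]
lin total [ 3.4003  0.1041 -0.1078]
rot total [0.0023 0.0002 0.0028] lin after rot [ 3.4008  0.0885 -0.1068]
```

Emit:
play_rows:
  targets:
    - {"claw": 0.54, "linear": [0.6, 0.09, -0.11], "rotation": [0, 0, 0]}
    - {"claw": 0.54, "linear": [0.6, 0, 0], "rotation": [0, 0, 0]}
    - {"claw": 0.54, "linear": [0.6, 0, 0], "rotation": [0, 0, 0]}
    - {"claw": 0.54, "linear": [0.6, 0, 0], "rotation": [0, 0, 0]}
    - {"claw": 0.54, "linear": [0.5, 0, 0], "rotation": [0, 0, 0]}
    - {"claw": 0.54, "linear": [0.2, 0, 0], "rotation": [0, 0, 0]}
    - {"claw": 0.54, "linear": [0, 0, 0], "rotation": [0, 0, 0]}
    - {"claw": 0.54, "linear": [0, 0, 0], "rotation": [0, 0, 0]}

```text
time: 5.38
position: [0.6659, -0.2281, 0.1]
tool_rot: [-1.133, 1.25, 1.099]
ft_force: [-0.2, 0.9, 0.1]
grip_width: 0.462
```

Run:
```python
from tool import *
st,im,C=snap(4);go((.6594,-.2247,.081),-7.2)
m,r=blobs(im,(0,140,80),(6,255,255),15);print('red',r,proj(C,[.6594,-.2247,.0974]))
```

```text
5.3833 [ 0.6659 -0.2281  0.1   ] [[0.024157178948494062, -0.992185985043047, 0.12240670647235163], [-0.0060610943005777185, 0.12229482845304995, 0.9924753085440052], [-0.9996897988081751, -0.024717322221411486, -0.0030594347636418995]] [-0.2308  0.878   0.1257] 0.4618777159918418
lin total [0.7603 0.2972 0.1059]
rot total [ 0.0019 -0.002   0.016 ] lin after rot [0.7678 0.2783 0.1027]
red [([326.1, 234.2], [308, 218, 37, 31, 1013])] [[326.2241 233.5229]]
```

Emit:
play_rows:
  targets:
    - {"claw": 0.54, "linear": [0.1, 0.28, 0.1], "rotation": [0.002, -0.002, 0.016]}
    - {"claw": 0.54, "linear": [0.35, 0.02, 0], "rotation": [0, 0, 0]}
    - {"claw": 0.54, "linear": [0.35, 0.02, 0], "rotation": [0, 0, 0]}
    - {"claw": 0.54, "linear": [0, 0, 0], "rotation": [0, 0, 0]}

```text
time: 5.77
position: [0.6595, -0.2248, 0.0815]
tool_rot: [-1.117, 1.265, 1.114]
ft_force: [-0.0, 0.2, -0.4]
grip_width: 0.461
```

Run:
```python
from tool import *
print(get_state()['ft_force']);go((.6594,-.2247,.081),-7.2)
```

```text
[-0.0035  0.1872 -0.3598]
lin total [0.0189 0.0036 0.0018]
rot total [-0.0001 -0.      0.0014] lin after rot [0.0189 0.0035 0.0018]
```

Right on target, so I close on the grip.

Emit:
play_rows:
  targets:
    - {"claw": 1, "linear": [0, 0, 0], "rotation": [0, 0, 0]}
    - {"claw": 1, "linear": [0, 0, 0], "rotation": [0, 0, 0]}
    - {"claw": 1, "linear": [0, 0, 0], "rotation": [0, 0, 0]}
    - {"claw": 1, "linear": [0, 0, 0], "rotation": [0, 0, 0]}
    - {"claw": 1, "linear": [0, 0, 0], "rotation": [0, 0, 0]}
    - {"claw": 1, "linear": [0, 0, 0], "rotation": [0, 0, 0]}
  newtons: 15

```text
time: 6.27
position: [0.6591, -0.2235, 0.0803]
tool_rot: [-1.116, 1.264, 1.117]
ft_force: [0.8, -0.8, -0.8]
grip_width: 0.231
```

Run:
```python
from tool import *
st=get_state();print(st['position'],st['grip_width']*87,st['ft_force'])
# arc: TCP = hinge + 118*(cos,sin) with offset kept
h=np.array([.5456,-.2094,.076]);u=np.array([.992,-.125,0]);off=st['position']-np.array([.6594,-.2247,.0974])
print('off',off)
p=None
for t in np.radians([169.5,160,150,140,130,120,110,100,90,80,70,60,50,40,30,20,10,0]):
    q=.118*np.cos(np.pi-t)
    v=np.array([-q*-1,.118*np.sin(t)]) # along u, z
    if p is not None: d=v-p;print(round(np.degrees(t)),'row tool x %.3f y %.3f'%(-d[1]/.025,-d[0]/.025), v*1e3)
    p=v
```

```text
[ 0.6591 -0.2235  0.0803] 20.11301310051609 [ 0.7727 -0.7915 -0.7806]
off [-0.0003  0.0012 -0.0171]
160 row tool x -0.754 y 0.206 [110.8837  40.3584]
150 row tool x -0.746 y 0.348 [102.191  59.   ]
140 row tool x -0.674 y 0.472 [90.3932 75.8489]
130 row tool x -0.582 y 0.582 [75.8489 90.3932]
120 row tool x -0.472 y 0.674 [ 59.    102.191]
110 row tool x -0.348 y 0.746 [ 40.3584 110.8837]
100 row tool x -0.213 y 0.795 [ 20.4905 116.2073]
90 row tool x -0.072 y 0.820 [  0. 118.]
80 row tool x 0.072 y 0.820 [-20.4905 116.2073]
70 row tool x 0.213 y 0.795 [-40.3584 110.8837]
60 row tool x 0.348 y 0.746 [-59.    102.191]
50 row tool x 0.472 y 0.674 [-75.8489  90.3932]
40 row tool x 0.582 y 0.582 [-90.3932  75.8489]
30 row tool x 0.674 y 0.472 [-102.191   59.   ]
20 row tool x 0.746 y 0.348 [-110.8837   40.3584]
10 row tool x 0.795 y 0.213 [-116.2073   20.4905]
0 row tool x 0.820 y 0.072 [-118.    0.]
```

Emit:
play_rows:
  targets:
    - {"claw": 1, "linear": [-0.38, 0.08, 0], "rotation": [0, 0, 0]}
    - {"claw": 1, "linear": [-0.38, 0.12, 0], "rotation": [0, 0, 0]}
    - {"claw": 1, "linear": [-0.37, 0.16, 0], "rotation": [0, 0, 0]}
    - {"claw": 1, "linear": [-0.37, 0.19, 0], "rotation": [0, 0, 0]}
    - {"claw": 1, "linear": [-0.35, 0.22, 0], "rotation": [0, 0, 0]}
    - {"claw": 1, "linear": [-0.33, 0.25, 0], "rotation": [0, 0, 0]}

```text
time: 6.77
position: [0.6322, -0.2202, 0.1379]
tool_rot: [-1.116, 1.265, 1.117]
ft_force: [0.9, 0.0, -3.8]
grip_width: 0.227
```

```bash
cat >> tool.py <<'E'
def arc(t2=None,n=8,offz=-.0165):
    st=get_state();h=np.array([.5456,-.2087,.076]);u=np.array([.992,-.125,0]);P=st['position']-h
    v=np.array([P@u,P[2]-offz]);t=np.arctan2(v[1],v[0]);R=Rn.from_rotvec(st['tool_rot']).as_matrix()
    print('ang',np.degrees(np.pi-t) if 0 else 180-np.degrees(np.arctan2(v[1],-v[0])),'r',np.hypot(*v),'lat',P@np.array([.125,.992,0]),'F',st['ft_force'],'w',st['grip_width']*87,'x',R[:,0])
    go(st['position'],-7.2)
    if t2 is not None:
        p=v
        for a in np.linspace(t,np.radians(t2),n+1)[1:]:
            q=.118*np.array([np.cos(a),np.sin(a)]);d=R.T@(u*(q-p)[0]+np.array([0,0,(q-p)[1]]))/.025;print(np.round(d,2).tolist());p=q
E
python3 -c "
from tool import *
arc(90,9)"
```

```text
ang 41.90966127394179 r 0.11737769578339124 lat -0.0005655660246342564 F [ 0.8638  0.0295 -3.8077] w 19.777235858757912 x [ 0.0004  0.0005 -1.    ]
lin total [0. 0. 0.]
rot total [0.0004 0.0004 0.0002] lin after rot [0. 0. 0.]
[-0.33, 0.29, 0.0]
[-0.28, 0.34, 0.0]
[-0.25, 0.36, 0.0]
[-0.22, 0.38, 0.0]
[-0.18, 0.4, 0.0]
[-0.14, 0.42, 0.0]
[-0.1, 0.43, 0.0]
[-0.06, 0.44, 0.0]
[-0.02, 0.44, 0.0]
```

Emit:
play_rows:
  targets:
    - {"claw": 1, "linear": [-0.33, 0.29, 0], "rotation": [0, 0, 0]}
    - {"claw": 1, "linear": [-0.28, 0.34, 0], "rotation": [0, 0, 0]}
    - {"claw": 1, "linear": [-0.25, 0.36, 0], "rotation": [0, 0, 0]}
    - {"claw": 1, "linear": [-0.22, 0.38, 0], "rotation": [0, 0, 0]}
    - {"claw": 1, "linear": [-0.18, 0.4, 0], "rotation": [0, 0, 0]}
    - {"claw": 1, "linear": [-0.14, 0.42, 0], "rotation": [0, 0, 0]}
    - {"claw": 1, "linear": [-0.1, 0.43, 0], "rotation": [0, 0, 0]}
    - {"claw": 1, "linear": [-0.06, 0.44, 0], "rotation": [0, 0, 0]}
    - {"claw": 1, "linear": [-0.02, 0.44, 0], "rotation": [0, 0, 0]}

```text
time: 7.52
position: [0.5327, -0.2077, 0.1814]
tool_rot: [-1.11, 1.267, 1.121]
ft_force: [3.2, -0.2, -11.4]
grip_width: 0.23
```

```bash
python3 -c "
from tool import *
arc(130,8)"
```

```text
ang 96.04124667275627 r 0.12262903215071594 lat -0.0006537095755434069 F [  3.1771  -0.1732 -11.3531] w 19.983413089052835 x [-0.0043  0.0043 -1.    ]
lin total [0. 0. 0.]
rot total [-0.0006  0.0023 -0.0031] lin after rot [0. 0. 0.]
[0.24, 0.33, -0.0]
[0.08, 0.34, -0.0]
[0.1, 0.33, -0.0]
[0.13, 0.33, -0.0]
[0.15, 0.32, -0.0]
[0.17, 0.3, -0.0]
[0.2, 0.29, -0.0]
[0.22, 0.27, -0.0]
```

Emit:
play_rows:
  targets:
    - {"claw": 1, "linear": [0.24, 0.3, 0], "rotation": [0, 0, 0]}
    - {"claw": 1, "linear": [0.12, 0.34, 0], "rotation": [0, 0, 0]}
    - {"claw": 1, "linear": [0.1, 0.33, 0], "rotation": [0, 0, 0]}
    - {"claw": 1, "linear": [0.13, 0.33, 0], "rotation": [0, 0, 0]}
    - {"claw": 1, "linear": [0.15, 0.32, 0], "rotation": [0, 0, 0]}
    - {"claw": 1, "linear": [0.17, 0.3, 0], "rotation": [0, 0, 0]}
    - {"claw": 1, "linear": [0.2, 0.29, 0], "rotation": [0, 0, 0]}

```text
time: 8.1
position: [0.4763, -0.2007, 0.1608]
tool_rot: [-1.117, 1.252, 1.109]
ft_force: [2.4, -0.4, 1.6]
grip_width: 0.231
```

```bash
python3 -c "
from tool import *
st,im,C=snap(5)
m,r=blobs(im,(0,140,60),(6,255,255),15);print(r)
arc(160,8)"
```

```text
8.1 [ 0.4763 -0.2007  0.1608] [[0.01351156823970906, -0.9918718055141753, 0.12652177263124842], [0.005383860162309906, 0.12660365537266433, 0.9919387725540483], [-0.9998942201920442, -0.012721472883643059, 0.007050713028790512]] [ 2.3927 -0.4034  1.5946] 0.23134715750888324
[([19.1, 173.9], [0, 165, 43, 18, 209]), ([319.4, 253.1], [300, 249, 39, 9, 303])]
ang 125.67526680241721 r 0.12310554945095774 lat -0.0006706689485641761 F [-0.443   0.4598  0.5263] w 20.03957227435635 x [ 0.0106  0.0066 -0.9999]
lin total [0. 0. 0.]
rot total [-0.0013  0.005   0.0061] lin after rot [0. 0. 0.]
[0.38, 0.16, -0.0]
[0.23, 0.26, -0.0]
[0.25, 0.25, -0.0]
[0.27, 0.23, -0.0]
[0.29, 0.21, -0.0]
[0.3, 0.18, -0.0]
[0.31, 0.16, -0.0]
[0.33, 0.14, -0.0]
```

```bash
python3 -c "
from tool import *
arc(172,9,-.0105)"
```

```text
ang 127.37047994044534 r 0.11828330578640582 lat -0.0006706689485641761 F [-0.443   0.4598  0.5263] w 20.03957227435635 x [ 0.0106  0.0066 -0.9999]
lin total [0. 0. 0.]
rot total [-0.0013  0.005   0.0061] lin after rot [0. 0. 0.]
[0.27, 0.31, -0.0]
[0.28, 0.29, -0.0]
[0.31, 0.27, -0.0]
[0.33, 0.24, -0.0]
[0.35, 0.21, -0.0]
[0.37, 0.18, -0.0]
[0.38, 0.15, -0.0]
[0.39, 0.11, -0.0]
[0.4, 0.08, -0.0]
```

Emit:
play_rows:
  targets:
    - {"claw": 1, "linear": [0.27, 0.31, 0], "rotation": [0, 0.005, 0.006]}
    - {"claw": 1, "linear": [0.28, 0.29, 0], "rotation": [0, 0, 0]}
    - {"claw": 1, "linear": [0.31, 0.27, 0], "rotation": [0, 0, 0]}
    - {"claw": 1, "linear": [0.33, 0.24, 0], "rotation": [0, 0, 0]}
    - {"claw": 1, "linear": [0.35, 0.21, 0], "rotation": [0, 0, 0]}
    - {"claw": 1, "linear": [0.37, 0.18, 0], "rotation": [0, 0, 0]}
    - {"claw": 1, "linear": [0.38, 0.15, 0], "rotation": [0, 0, 0]}
    - {"claw": 1, "linear": [0.39, 0.11, 0], "rotation": [0, 0, 0]}

```text
time: 8.82
position: [0.4262, -0.1946, 0.0882]
tool_rot: [-1.114, 1.266, 1.114]
ft_force: [1.8, 0.7, 0.5]
grip_width: 0.227
```

```bash
python3 -c "
from tool import *
arc(180,4,-.0105)"
```

```text
ang 169.3130557180808 r 0.12236537811630255 lat -0.0008952035873178599 F [1.7703 0.7017 0.5422] w 19.752717361260924 x [ 0.0005  0.0005 -1.    ]
lin total [0. 0. 0.]
rot total [-0.0017  0.0004  0.0003] lin after rot [0. 0. 0.]
[0.25, -0.14, 0.0]
[0.22, 0.03, -0.0]
[0.22, 0.02, -0.0]
[0.22, 0.01, -0.0]
```

Emit:
play_rows:
  targets:
    - {"claw": 1, "linear": [0.25, -0.06, 0], "rotation": [0, 0, 0]}
    - {"claw": 1, "linear": [0.25, 0, 0], "rotation": [0, 0, 0]}
    - {"claw": 1, "linear": [0.25, 0, 0], "rotation": [0, 0, 0]}
    - {"claw": 1, "linear": [0.2, 0, 0], "rotation": [0, 0, 0]}
    - {"claw": 1, "linear": [0.1, 0, 0], "rotation": [0, 0, 0]}

```text
time: 9.23
position: [0.4236, -0.1942, 0.057]
tool_rot: [-1.108, 1.273, 1.121]
ft_force: [-5.7, 2.8, 22.9]
grip_width: 0.23
```

Emit:
play_rows:
  targets:
    - {"claw": 1, "linear": [0.15, 0, 0], "rotation": [0, 0, 0]}
    - {"claw": 1, "linear": [0.15, 0, 0], "rotation": [0, 0, 0]}
    - {"claw": 1, "linear": [0.15, 0, 0], "rotation": [0, 0, 0]}

```text
time: 9.48
position: [0.4262, -0.1945, 0.051]
tool_rot: [-1.107, 1.269, 1.122]
ft_force: [-7.7, 5.1, 22.2]
grip_width: 0.225
```

```bash
python3 -c "
from tool import *
arc(180,4,-.0105)"
```

```text
ang 186.87130650133886 r 0.12111039084420491 lat -0.0008473298895023147 F [-7.7168  5.0586 22.2141] w 19.55803988081375 x [-0.0076  0.0055 -1.    ]
lin total [0. 0. 0.]
rot total [-0.0018  0.0029 -0.0053] lin after rot [0. 0. 0.]
[4.08, -5.27, -0.0]
[-5.02, -4.25, 0.04]
[-4.39, 4.89, 0.0]
[4.76, 4.54, -0.04]
```

The 22 N reaction with the fingers slipping means the plate is against its stop. I release, back off upward and look.

Emit:
play_rows:
  targets:
    - {"claw": 0.5, "linear": [0, 0, 0], "rotation": [0, 0, 0]}
    - {"claw": 0.5, "linear": [0, 0, 0], "rotation": [0, 0, 0]}
    - {"claw": 0.5, "linear": [0, 0, 0], "rotation": [0, 0, 0]}
    - {"claw": 0.5, "linear": [-0.3, 0, 0], "rotation": [0, 0, 0]}
    - {"claw": 0.5, "linear": [-0.8, 0, 0], "rotation": [0, 0, 0]}
    - {"claw": 0.3, "linear": [-1, 0, 0], "rotation": [0, 0, 0]}
    - {"claw": 0, "linear": [-1, -0.5, 0], "rotation": [0, 0, 0]}
    - {"claw": 0, "linear": [-1, -1, 0], "rotation": [0, 0, 0]}
    - {"claw": 0, "linear": [-1, -1, 0], "rotation": [0, 0, 0]}
    - {"claw": 0, "linear": [-1, -1, 0], "rotation": [0, 0, 0]}

```text
time: 10.32
position: [0.5088, -0.207, 0.2027]
tool_rot: [-1.096, 1.28, 1.13]
ft_force: [1.1, -0.4, -0.8]
grip_width: 0.797
```

Emit:
play_rows:
  targets:
    - {"claw": 0, "linear": [-1, -1, 0], "rotation": [0, 0, 0]}
    - {"claw": 0, "linear": [-1, -1, 0.1], "rotation": [0, 0, 0]}
    - {"claw": 0, "linear": [-0.8, -1, 0.3], "rotation": [0, 0, 0]}
    - {"claw": 0, "linear": [-0.5, -0.5, 0.3], "rotation": [0, 0, 0]}
    - {"claw": 0, "linear": [0, 0, 0.3], "rotation": [0, 0, 0]}
    - {"claw": 0, "linear": [0, 0, 0], "rotation": [0, 0, 0]}
    - {"claw": 0, "linear": [0, 0, 0], "rotation": [0, 0, 0]}

```text
time: 10.9
position: [0.6099, -0.1945, 0.2926]
tool_rot: [-1.106, 1.278, 1.122]
ft_force: [-0.8, -0.4, -0.7]
grip_width: 0.995
```

Run:
```python
from tool import *
st,im,C=snap(6);S,D=cam('scene'),cam('side')
a,b=get_image('scene'),get_image('side');cv2.imwrite('pics/scene6.png',a);cv2.imwrite('pics/side6.png',b)
hh=np.array([.499,-.204,.082]);g=hh+[-.0704,.0089,-.006]
for I,CC in((im,C),(a,S),(b,D)):
    m,r=blobs(I,(0,140,80),(6,255,255),4);e=proj(CC,[g,hh]).round(1);print('pred grip,hole',e.tolist(),[q for q in r if np.hypot(*(np.array(q[0])-e[0]))<25])
e=proj(C,hh)[0].astype(int)
x,y=max(e[0]-60,0),max(e[1]-90,0);print('crop',x,y)
cv2.imwrite('pics/c6.png',np.hstack([cv2.resize(im[y:y+150,x:x+120],None,fx=4,fy=4,interpolation=2)]))
```

```text
10.9 [ 0.6099 -0.1945  0.2926] [[-0.013427983204152005, -0.991423280431921, 0.12999833954584966], [0.0011299822881141175, 0.12999493220336933, 0.9915140143948902], [-0.999909202081418, 0.013460929353146966, -0.0006252790193396751]] [-0.7719 -0.3848 -0.6805] 0.9954564682480622
pred grip,hole [[298.5, 15.7], [299.4, 83.3]] [([297.4, 14.3], [288, 6, 19, 18, 294])]
pred grip,hole [[331.5, 239.2], [349.0, 229.2]] [([331.0, 239.5], [328, 237, 7, 6, 25])]
pred grip,hole [[343.9, 184.1], [325.2, 181.4]] [([343.9, 183.5], [342, 181, 4, 6, 15])]
crop 239 0
```

View pics/c6.png

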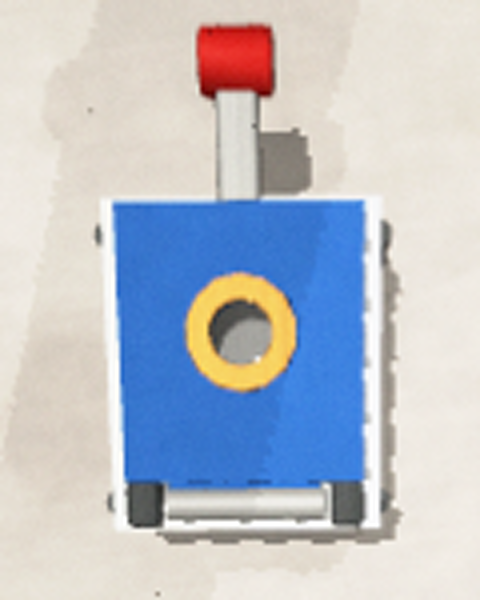

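The plate is down with the brass ring uppermost: ring centre at crop (241,331), i.e. pixel (299,83), and the red grip at its predicted plate-down spot. I'm measuring the ring, and the head and stand from the images I already have.

```bash
cat >> tool.py <<'E'
def ring(I,CC,guess=(.499,-.204,.082),rad=40):
    e=proj(CC,guess)[0];m,_=blobs(I,(15,90,110),(32,255,255));k=np.zeros_like(m);cv2.circle(k,tuple(int(v) for v in e),rad,255,-1);m&=k
    cs,_=cv2.findContours(m,0,1)
    if not cs: return None
    c=max(cs,key=cv2.contourArea)
    return np.array(cv2.fitEllipse(cv2.convexHull(c))[0]) if len(c)>=6 else None,cv2.contourArea(c)
E
python3 - <<'E'
from tool import *
st,im,C=load(6);S,D=cam('scene'),cam('side');a=cv2.imread('pics/scene6.png');b=cv2.imread('pics/side6.png')
rs=[]
for I,CC,r in((im,C,40),(a,S,10),(b,D,10)):
    q=ring(I,CC,rad=r);print(q, plane(CC,q[0],.082) if q and q[0] is not None else '')
    if q and q[0] is not None: rs.append(ray(CC,q[0]))
print(tri(*rs));print(tri(rs[0],rs[1]),tri(rs[0],rs[-1]))
I=load(1)[1];cv2.imwrite('pics/st.png',cv2.resize(I[105:195,240:340],None,fx=6,fy=6,interpolation=2))
E
```

```text
(array([298.7635,  82.6184]), 577.5) [ 0.4982 -0.2047  0.082 ]
(array([348.0501, 229.8168]), 36.0) [ 0.4947 -0.2041  0.082 ]
(array([325.4624, 181.3348]), 16.5) [ 0.498  -0.2043  0.082 ]
(array([ 0.4972, -0.2042,  0.0812]), [np.float64(1.0), np.float64(1.9), np.float64(1.0)])
(array([ 0.4971, -0.2038,  0.0797]), [np.float64(1.3), np.float64(1.3)]) (array([ 0.4981, -0.2047,  0.0818]), [np.float64(0.1), np.float64(0.1)])
```

View pics/st.png

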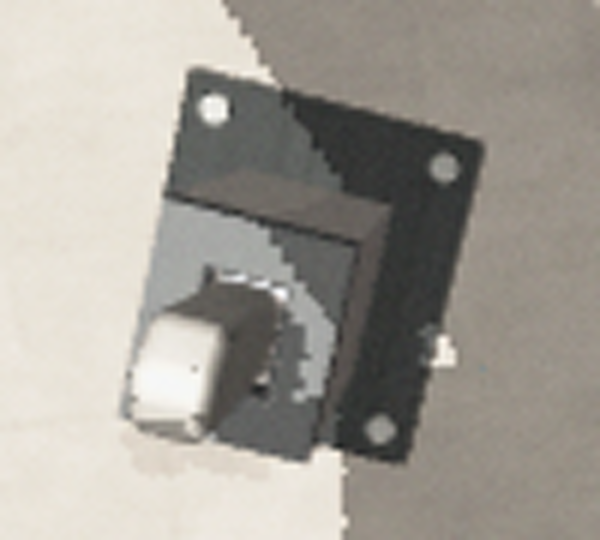

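The crop shows the stand top with corners at (165,195), (357,242), (308,460) and (122,418), the foot bolts, and the white head top at about (178,370). Next I compute the poses.

Run:
```python
from tool import *
st,im,C=load(1);f=lambda x,y:(240+x/6,105+y/6)
def sh(n,pts,z):
    P=np.array([plane(C,f(*q),z) for q in pts])[:,:2];e=np.roll(P,-1,0)-P
    print(n,'c',P.mean(0),'len',np.linalg.norm(e,axis=1),'ang',np.degrees(np.arctan2(e[:,1],e[:,0])));return P
P=sh('top',[(165,195),(357,242),(308,460),(122,418)],.13)
B=sh('bolts',[(214,108),(443,167),(381,430)],.006);print('foot c',(B[0]+B[2])/2)
F=sh('foot',[(190,68),(485,148),(408,462)],.006);print('foot c',(F[0]+F[2])/2)
sh('headtop',[(150,318),(222,318),(208,425),(132,415)],.201)
st6,im6,C6=load(2)
# stand in w2 foot
S,D=cam('scene'),cam('side')
for n,CC in(('scene0',S),('side0',D)):
    I=cv2.imread(f'pics/{n}.png');e=proj(CC,[[.489,.18,.201],[.489,.18,.13],[.489,.18,.165]]);print(n,e)
```

```text
top c [0.4921 0.1831] len [0.0395 0.046  0.0392 0.0465] ang [  68.8415  -21.1873 -110.3864  159.0812]
bolts c [0.4856 0.1965] len [0.0619 0.0726 0.0958] ang [  68.2862  -21.2782 -160.9848]
foot c [0.493  0.1825]
foot c [0.4841 0.2009] len [0.0797 0.0869 0.1188] ang [  67.6135  -21.5277 -159.382 ]
foot c [0.4925 0.1833]
headtop c [0.4891 0.1833] len [0.012  0.0182 0.0128 0.0167] ang [  82.5333  -16.9039 -105.0201  159.5269]
scene0 [[276.3496 148.1668]
 [277.5882 163.1218]
 [276.9866 155.8642]]
side0 [[332.3417 216.4529]
 [331.6561 235.3479]
 [331.9894 226.1745]]
```

The stand centre is at (0.4925, 0.183), yaw −21.3°. Its size reads 46×39.5 mm, which agrees with the text. I'm moving above it and turning the jaws across the head's 15 mm thickness.

Emit:
play_rows:
  targets:
    - {"claw": 0.2, "linear": [-0.1, 0.41, 0.9], "rotation": [0, 0, 0]}
    - {"claw": 0.2, "linear": [-0.1, 0.41, 0.9], "rotation": [0, 0, 0]}
    - {"claw": 0.2, "linear": [-0.1, 0.41, 0.9], "rotation": [0, 0, 0]}
    - {"claw": 0.2, "linear": [-0.1, 0.41, 0.9], "rotation": [0, 0, 0]}
    - {"claw": 0.2, "linear": [-0.1, 0.41, 0.9], "rotation": [0, 0, 0]}
    - {"claw": 0.2, "linear": [0, 0.41, 0.9], "rotation": [0, 0, 0]}
    - {"claw": 0.2, "linear": [0, 0.41, 0.9], "rotation": [0, 0, 0]}
    - {"claw": 0.2, "linear": [0, 0.41, 0.9], "rotation": [0, 0, 0]}
    - {"claw": 0.2, "linear": [0, 0.41, 0.9], "rotation": [0, 0, 0]}
    - {"claw": 0.2, "linear": [0, 0.41, 0.9], "rotation": [0, 0, 0]}

```text
time: 11.88
position: [0.5245, 0.0361, 0.2996]
tool_rot: [-1.081, 1.3, 1.11]
ft_force: [0.2, -0.2, 0.7]
grip_width: 0.797
```

Emit:
play_rows:
  targets:
    - {"claw": 0.2, "linear": [0, 0.41, 0.9], "rotation": [0, 0, 0]}
    - {"claw": 0.2, "linear": [0, 0.41, 0.9], "rotation": [0, 0, 0]}
    - {"claw": 0.2, "linear": [0, 0.41, 0.9], "rotation": [0, 0, 0]}
    - {"claw": 0.2, "linear": [0, 0, 0.9], "rotation": [0, 0, 0]}
    - {"claw": 0.2, "linear": [0, 0, 0.9], "rotation": [0, 0, 0]}
    - {"claw": 0.2, "linear": [0, 0, 0], "rotation": [0.06, 0, 0]}
    - {"claw": 0.2, "linear": [0, 0, 0], "rotation": [0.06, 0, 0]}
    - {"claw": 0.2, "linear": [0, 0, 0], "rotation": [0.03, 0, 0]}
    - {"claw": 0.2, "linear": [0, 0, 0], "rotation": [0, 0, 0]}
    - {"claw": 0.2, "linear": [0, 0, 0], "rotation": [0, 0, 0]}

```text
time: 12.72
position: [0.4991, 0.1566, 0.2945]
tool_rot: [-0.897, 1.402, 0.932]
ft_force: [-0.3, -0.2, -0.1]
grip_width: 0.799
```

Run:
```python
from tool import *
st,im,C=snap(7);go((.4925,.183,.24),-21.3)
P=[[.4925,.183,.201],[.4925,.183,.13],[.489,.183,.201]]
e=proj(C,P);print(e)
x,y=int(e[0][0])-50,max(int(e[0][1])-60,0);print(x,y)
cv2.imwrite('pics/c7.png',cv2.resize(im[y:y+110,x:x+120],None,fx=5,fy=5,interpolation=2))
```

```text
12.7167 [0.4991 0.1566 0.2945] [[-0.03644819989611686, -0.9208274950413516, 0.38826312353892445], [0.0010811727835144946, 0.3884847164681704, 0.9214545328642414], [-0.9993349587549436, 0.03400513853103149, -0.01316399497646753]] [-0.3057 -0.1727 -0.117 ] 0.7988247781050416
lin total [2.1882 0.5858 0.9053]
rot total [-0.0175 -0.0082 -0.0218] lin after rot [2.1788 0.6357 0.894 ]
[[348.1915 186.1195]
 [343.0319 173.6185]
 [346.6416 182.3177]]
298 126
```

View pics/c7.png

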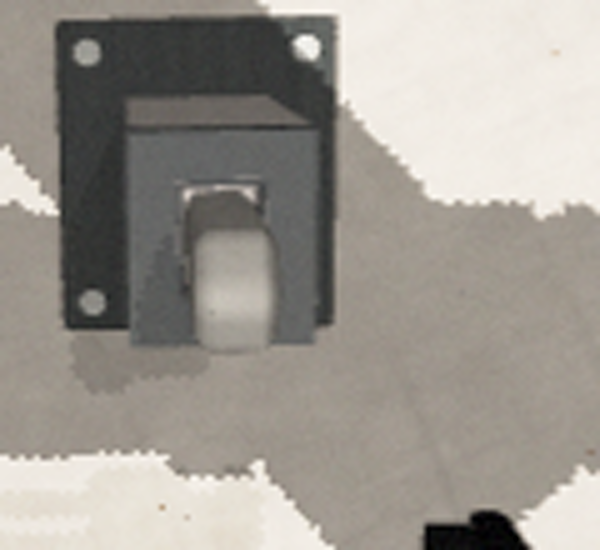

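The head top is at crop (235,290), i.e. pixel (345,184), with the stand top corners at (126,128), (318,128), (315,345) and (131,345). I triangulate the height against the first view.

Run:
```python
from tool import *
_,_,C1=load(1);_,_,C=load(7);f=lambda x,y:(298+x/5,126+y/5);f1=lambda x,y:(240+x/6,105+y/6)
print('head',tri(ray(C,f(235,290)),ray(C1,f1(178,369))))
print('head z=.201',plane(C,f(235,290),.201))
A=[(126,128),(318,128),(315,345),(131,345)];B=[(165,195),(357,242),(308,460),(122,418)]
for a,b in zip(A,B): print('corner',tri(ray(C,f(*a)),ray(C1,f1(*b))))
P=np.array([plane(C,f(*a),.13) for a in A]);e=np.roll(P,-1,0)-P;print('top c',P.mean(0),np.linalg.norm(e,axis=1),np.degrees(np.arctan2(e[:,1],e[:,0])))
H=np.array([plane(C,f(*a),.201) for a in [(197,235),(275,235),(270,345),(200,345)]]);e=np.roll(H,-1,0)-H;print('head',H.mean(0),np.linalg.norm(e,axis=1),np.degrees(np.arctan2(e[:,1],e[:,0])))
```

```text
head (array([0.4912, 0.1813, 0.1911]), [np.float64(0.6), np.float64(0.6)])
head z=.201 [0.4898 0.1812 0.201 ]
corner (array([0.4636, 0.1724, 0.1255]), [np.float64(0.3), np.float64(0.3)])
corner (array([0.4784, 0.2097, 0.128 ]), [np.float64(0.3), np.float64(0.3)])
corner (array([0.5223, 0.1925, 0.1249]), [np.float64(0.5), np.float64(0.5)])
corner (array([0.508 , 0.155 , 0.1225]), [np.float64(0.3), np.float64(0.3)])
top c [0.4923 0.1825 0.13  ] [0.04   0.0463 0.0395 0.0463] [  67.2103  -21.9324 -112.7079  158.6159]
head [0.4899 0.1813 0.201 ] [0.0129 0.0187 0.0118 0.0187] [  67.2518  -24.0627 -112.7076  159.4243]
```

Emit:
play_rows:
  targets:
    - {"claw": 0.4, "linear": [0.6, 0.63, 0.89], "rotation": [-0.0175, -0.008, -0.022]}
    - {"claw": 0.4, "linear": [0.6, 0, 0], "rotation": [0, 0, 0]}
    - {"claw": 0.4, "linear": [0.5, 0, 0], "rotation": [0, 0, 0]}
    - {"claw": 0.4, "linear": [0, 0, 0], "rotation": [0, 0, 0]}
    - {"claw": 0.4, "linear": [0, 0, 0], "rotation": [0, 0, 0]}

```text
time: 13.18
position: [0.4929, 0.1807, 0.2514]
tool_rot: [-0.934, 1.358, 0.931]
ft_force: [0.9, 0.9, -0.4]
grip_width: 0.614
```

Run:
```python
from tool import *
print(get_state()['position']);go((.4915,.1825,.156),-21.6)
```

```text
[0.4929 0.1807 0.2514]
lin total [3.8153 0.0917 0.042 ]
rot total [0.0045 0.0011 0.0022] lin after rot [3.8155 0.0791 0.0478]
```

Emit:
play_rows:
  targets:
    - {"claw": 0.4, "linear": [0.1, 0.09, 0.05], "rotation": [0.0045, 0.001, 0.002]}
    - {"claw": 0.4, "linear": [0.5, 0.02, 0], "rotation": [0, 0, 0]}
    - {"claw": 0.4, "linear": [0.5, 0.02, 0], "rotation": [0, 0, 0]}
    - {"claw": 0.4, "linear": [0.5, 0.02, 0], "rotation": [0, 0, 0]}
    - {"claw": 0.4, "linear": [0.5, 0.02, 0], "rotation": [0, 0, 0]}
    - {"claw": 0.4, "linear": [0.4, 0, 0], "rotation": [0, 0, 0]}
    - {"claw": 0.4, "linear": [0.2, 0, 0], "rotation": [0, 0, 0]}
    - {"claw": 0.4, "linear": [0, 0, 0], "rotation": [0, 0, 0]}
    - {"claw": 0.4, "linear": [0, 0, 0], "rotation": [0, 0, 0]}

```text
time: 13.93
position: [0.492, 0.1815, 0.1817]
tool_rot: [-0.924, 1.36, 0.922]
ft_force: [-0.5, -0.0, 0.3]
grip_width: 0.599
```

Run:
```python
from tool import *
print(get_state()['position'],get_state()['ft_force']);go((.4915,.1825,.156),-21.6)
```

```text
[0.492  0.1815 0.1817] [-0.4717 -0.0445  0.3405]
lin total [1.0261 0.0386 0.0242]
rot total [-0.0027  0.0023  0.0026] lin after rot [1.0261 0.0344 0.0281]
```

Emit:
play_rows:
  targets:
    - {"claw": 0.4, "linear": [0.1, 0.04, 0.03], "rotation": [-0.0027, 0.0023, 0.0026]}
    - {"claw": 0.4, "linear": [0.45, 0, 0], "rotation": [0, 0, 0]}
    - {"claw": 0.4, "linear": [0.45, 0, 0], "rotation": [0, 0, 0]}
    - {"claw": 0.4, "linear": [0.2, 0, 0], "rotation": [0, 0, 0]}
    - {"claw": 0.4, "linear": [0, 0, 0], "rotation": [0, 0, 0]}
    - {"claw": 0.4, "linear": [0, 0, 0], "rotation": [0, 0, 0]}

```text
time: 14.43
position: [0.4925, 0.1832, 0.15]
tool_rot: [-0.927, 1.362, 0.927]
ft_force: [-0.5, -0.3, 0.8]
grip_width: 0.603
```

Run:
```python
from tool import *
print(get_state()['position'],get_state()['ft_force']);go((.4915,.1825,.156),-21.6)
```

```text
[0.4925 0.1832 0.15  ] [-0.522  -0.3453  0.752 ]
lin total [-0.2408  0.0263 -0.0406]
rot total [0.0003 0.0011 0.0009] lin after rot [-0.2406  0.0266 -0.0411]
```

Emit:
play_rows:
  targets:
    - {"claw": 1, "linear": [0, 0, 0], "rotation": [0, 0, 0]}
    - {"claw": 1, "linear": [0, 0, 0], "rotation": [0, 0, 0]}
    - {"claw": 1, "linear": [0, 0, 0], "rotation": [0, 0, 0]}
    - {"claw": 1, "linear": [0, 0, 0], "rotation": [0, 0, 0]}
    - {"claw": 1, "linear": [0, 0, 0], "rotation": [0, 0, 0]}
    - {"claw": 1, "linear": [0, 0, 0], "rotation": [0, 0, 0]}
    - {"claw": 1, "linear": [0, 0, 0], "rotation": [0, 0, 0]}
    - {"claw": 1, "linear": [0, 0, 0], "rotation": [0, 0, 0]}
  newtons: 15

```text
time: 15.1
position: [0.4933, 0.1835, 0.1513]
tool_rot: [-0.927, 1.359, 0.927]
ft_force: [-0.8, -0.0, -0.6]
grip_width: 0.169
```

Run:
```python
from tool import *
st=get_state();print(st['position'],st['ft_force'],st['torque'],st['grip_width']*87);go(st['position'],-21.6)
```

```text
[0.4933 0.1835 0.1513] [-0.751  -0.003  -0.6473] [-0.0197 -0.0161 -0.0025] 14.738310712739958
lin total [0. 0. 0.]
rot total [0.0003 0.0022 0.0018] lin after rot [0. 0. 0.]
```

Head gripped at 14.7 mm with almost no side force. I lift in steps and watch for drift.

Emit:
play_rows:
  targets:
    - {"claw": 1, "linear": [-0.2, 0, 0], "rotation": [0, 0, 0]}
    - {"claw": 1, "linear": [-0.3, 0, 0], "rotation": [0, 0, 0]}
    - {"claw": 1, "linear": [-0.3, 0, 0], "rotation": [0, 0, 0]}
    - {"claw": 1, "linear": [-0.3, 0, 0], "rotation": [0, 0, 0]}
    - {"claw": 1, "linear": [0, 0, 0], "rotation": [0, 0, 0]}

```text
time: 15.52
position: [0.4932, 0.1834, 0.1818]
tool_rot: [-0.927, 1.36, 0.927]
ft_force: [0.4, 0.3, 0.1]
grip_width: 0.168
```

Run:
```python
from tool import *
st=get_state();print(st['position'],st['ft_force'],st['torque'],st['grip_width']*87);go((.4933,.1835,.31),-21.6)
```

```text
[0.4932 0.1834 0.1818] [0.4455 0.349  0.0942] [-0.0095 -0.0717 -0.0253] 14.58231228886674
lin total [-5.1298 -0.0183  0.0235]
rot total [0.0003 0.0022 0.0018] lin after rot [-5.1299 -0.0039  0.0059]
```

Emit:
play_rows:
  targets:
    - {"claw": 1, "linear": [-0.4, 0, 0], "rotation": [0, 0, 0]}
    - {"claw": 1, "linear": [-0.4, 0, 0], "rotation": [0, 0, 0]}
    - {"claw": 1, "linear": [-0.4, 0, 0], "rotation": [0, 0, 0]}
    - {"claw": 1, "linear": [-0.4, 0, 0], "rotation": [0, 0, 0]}
    - {"claw": 1, "linear": [-0.4, 0, 0], "rotation": [0, 0, 0]}

```text
time: 15.93
position: [0.4922, 0.183, 0.2358]
tool_rot: [-0.927, 1.361, 0.927]
ft_force: [-0.5, 0.7, 0.0]
grip_width: 0.171
```

Emit:
play_rows:
  targets:
    - {"claw": 1, "linear": [-0.4, 0, 0], "rotation": [0, 0, 0]}
    - {"claw": 1, "linear": [-0.4, 0, 0], "rotation": [0, 0, 0]}
    - {"claw": 1, "linear": [-0.4, 0, 0], "rotation": [0, 0, 0]}
    - {"claw": 1, "linear": [-0.4, 0, 0], "rotation": [0, 0, 0]}
    - {"claw": 1, "linear": [-0.4, 0, 0], "rotation": [0, 0, 0]}
    - {"claw": 1, "linear": [-0.4, 0, 0], "rotation": [0, 0, 0]}
    - {"claw": 1, "linear": [-0.4, 0, 0], "rotation": [0, 0, 0]}
    - {"claw": 1, "linear": [-0.3, 0, 0], "rotation": [0, 0, 0]}
    - {"claw": 1, "linear": [0, 0, 0], "rotation": [0, 0, 0]}

```text
time: 16.68
position: [0.4931, 0.1832, 0.3258]
tool_rot: [-0.927, 1.355, 0.926]
ft_force: [0.4, 0.1, -0.3]
grip_width: 0.172
```

Run:
```python
from tool import *
st=get_state();print(st['position'],st['ft_force'],st['torque'],st['grip_width']*87);go((.4978,-.2045,.31),-21.6)
R=Rn.from_rotvec(st['tool_rot']).as_matrix();print(R)
```

```text
[0.4931 0.1832 0.3258] [ 0.3718  0.0539 -0.267 ] [-0.0155 -0.0067 -0.101 ] 14.92216361987357
lin total [  0.566   -5.8762 -14.3563]
rot total [0.0002 0.0043 0.0035] lin after rot [  0.6302  -5.8848 -14.3501]
[[ 0.0075 -0.9299  0.3678]
 [ 0.0042  0.3678  0.9299]
 [-1.     -0.0054  0.0067]]
```

Emit:
play_rows:
  targets:
    - {"claw": 1, "linear": [0, -0.2, -0.5], "rotation": [0, 0.004, 0.003]}
    - {"claw": 1, "linear": [0, -0.37, -0.9], "rotation": [0, 0, 0]}
    - {"claw": 1, "linear": [0, -0.37, -0.9], "rotation": [0, 0, 0]}
    - {"claw": 1, "linear": [0, -0.37, -0.9], "rotation": [0, 0, 0]}
    - {"claw": 1, "linear": [0, -0.37, -0.9], "rotation": [0, 0, 0]}
    - {"claw": 1, "linear": [0, -0.37, -0.9], "rotation": [0, 0, 0]}
    - {"claw": 1, "linear": [0, -0.37, -0.9], "rotation": [0, 0, 0]}
    - {"claw": 1, "linear": [0, -0.37, -0.9], "rotation": [0, 0, 0]}
    - {"claw": 1, "linear": [0, -0.37, -0.9], "rotation": [0, 0, 0]}
    - {"claw": 1, "linear": [0, -0.37, -0.9], "rotation": [0, 0, 0]}

```text
time: 17.52
position: [0.492, -0.0619, 0.3201]
tool_rot: [-0.932, 1.375, 0.939]
ft_force: [1.4, 0.5, -0.6]
grip_width: 0.17
```

Emit:
play_rows:
  targets:
    - {"claw": 1, "linear": [0, -0.37, -0.9], "rotation": [0, 0, 0]}
    - {"claw": 1, "linear": [0, -0.37, -0.9], "rotation": [0, 0, 0]}
    - {"claw": 1, "linear": [0, -0.37, -0.9], "rotation": [0, 0, 0]}
    - {"claw": 1, "linear": [0, -0.37, -0.9], "rotation": [0, 0, 0]}
    - {"claw": 1, "linear": [0, -0.37, -0.9], "rotation": [0, 0, 0]}
    - {"claw": 1, "linear": [0, -0.3, -0.6], "rotation": [0, 0, 0]}
    - {"claw": 1, "linear": [0, -0.1, -0.2], "rotation": [0, 0, 0]}
    - {"claw": 1, "linear": [0, 0, 0], "rotation": [0, 0, 0]}
    - {"claw": 1, "linear": [0, 0, 0], "rotation": [0, 0, 0]}

```text
time: 18.27
position: [0.4851, -0.2278, 0.3157]
tool_rot: [-0.915, 1.394, 0.932]
ft_force: [0.0, 0.1, -0.9]
grip_width: 0.174
```

Run:
```python
from tool import *
st=get_state();print(st['position'],st['ft_force'],st['torque'],st['grip_width']*87);go((.4978,-.2045,.31),-21.6)
```

```text
[ 0.4851 -0.2278  0.3157] [ 0.0255  0.1063 -0.8937] [ 0.0026 -0.031  -0.0491] 15.169559497937021
lin total [ 0.2073 -0.1218  1.0589]
rot total [-0.0062 -0.0099 -0.0147] lin after rot [ 0.2266 -0.127   1.0543]
```

Correct the pose and then measure the rod and ring in all three views.

Emit:
play_rows:
  targets:
    - {"claw": 1, "linear": [0.1, -0.06, 0.5], "rotation": [-0.006, -0.01, -0.0147]}
    - {"claw": 1, "linear": [0, -0.06, 0.45], "rotation": [0, 0, 0]}
    - {"claw": 1, "linear": [0, 0, 0], "rotation": [0, 0, 0]}
    - {"claw": 1, "linear": [0, 0, 0], "rotation": [0, 0, 0]}
    - {"claw": 1, "linear": [0, 0, 0], "rotation": [0, 0, 0]}

```text
time: 18.68
position: [0.4973, -0.2005, 0.3121]
tool_rot: [-0.93, 1.362, 0.936]
ft_force: [1.0, 0.9, -0.3]
grip_width: 0.167
```

Run:
```python
from tool import *
st,im,C=snap(8);go((.4978,-.2045,.31),-21.6)
a,b=get_image('scene'),get_image('side');cv2.imwrite('pics/scene8.png',a);cv2.imwrite('pics/side8.png',b)
S,D=cam('scene'),cam('side')
R=Rn.from_rotvec(st['tool_rot']).as_matrix()
# nominal axis: through TCP along tool x; tip at tcp z diff .1513-.0095
tip=st['position']+R[:,0]*.142;base=st['position']+R[:,0]*.032
print('tip nominal',tip)
tiles=[]
for n,I,CC in(('w',im,C),('s',a,S),('d',b,D)):
    e=proj(CC,[base,tip,[.4978,-.2045,.082]]);print(n,e.round(1).tolist(), ring(I,CC,rad=40 if n=='w' else 10))
    f=2 if n=='w' else 6
    w,h=(130,300) if n=='w' else (44,100)
    c=e.mean(0).astype(int);x0,y0=max(c[0]-w//2,0),max(c[1]-h//2,0);print('origin',x0,y0,f)
    t=cv2.resize(I[y0:y0+h,x0:x0+w],None,fx=f,fy=f,interpolation=2);t=cv2.copyMakeBorder(t,0,600-t.shape[0],0,264-t.shape[1],0);tiles.append(t)
cv2.imwrite('pics/t8.png',np.hstack(tiles))
```

```text
18.6833 [ 0.4973 -0.2005  0.3121] [[-0.002523545173865771, -0.9325474575668871, 0.36103860057518833], [0.0027284553202103212, 0.3610319853078594, 0.9325494416470534], [-0.9999930936018114, 0.0033384083334002113, 0.001633333547812088]] [ 0.9959  0.9089 -0.3117] 0.16742195166694762
lin total [ 0.0837 -0.0739 -0.1349]
rot total [ 0.0046  0.001  -0.0021] lin after rot [ 0.0841 -0.0746 -0.1342]
tip nominal [ 0.497  -0.2001  0.1701]
w [[321.2, 226.4], [320.5, 188.4], [317.2, 174.8]] (array([317.0259, 174.8119]), 421.5)
origin 254 46 2
s [[351.1, 186.0], [349.1, 210.8], [348.8, 229.4]] (array([348.0493, 229.8068]), 35.0)
origin 327 158 6
d [[326.8, 134.3], [326.3, 161.5], [325.5, 181.3]] (array([325.2556, 181.2714]), 1.0)
origin 304 109 6
```

View pics/t8.png

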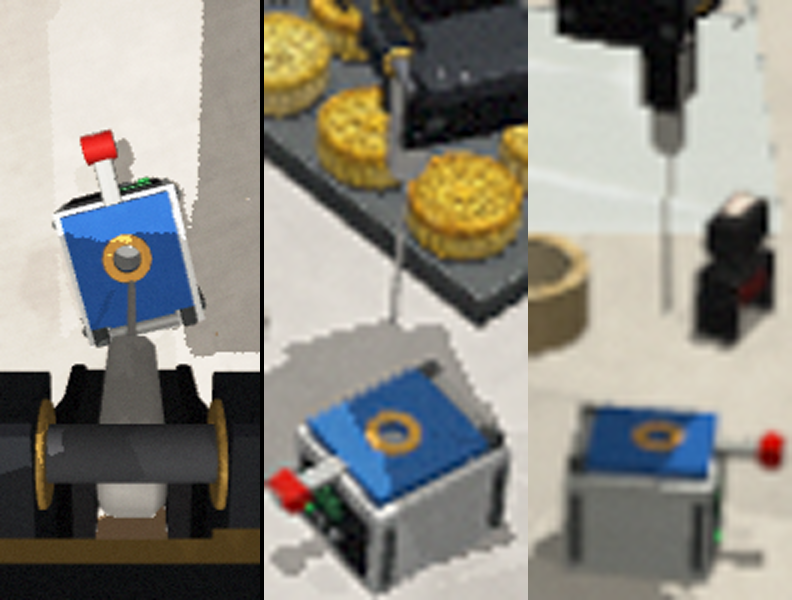

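The wrist, scene and side tiles show the rod straight and upright above the ring. The tip is at wrist (319,187.5), scene (348.7,211.7) and side (327.3,161). I refine those numerically.

```bash
cat >> tool.py <<'E'
def rod(I,CC,P0,P1,n=24,half=5,sgn=None):
    """sub-pixel dark-line crossing of image rows along nominal rod; returns points (u,v)"""
    g=cv2.cvtColor(I,cv2.COLOR_BGR2GRAY).astype(float);out=[]
    e=proj(CC,[P0,P1])
    for v in range(int(np.ceil(e[:,1].min())),int(e[:,1].max())+1):
        t=(v-e[0,1])/(e[1,1]-e[0,1]);u=e[0,0]+t*(e[1,0]-e[0,0]);a=int(round(u))
        s=g[v,a-half:a+half+1];bg=np.interp(np.arange(len(s)),[0,len(s)-1],[np.median(s[:3]),np.median(s[-3:])]);w=np.clip(bg-s,0,None);w[w<0.4*w.max()]=0
        if w.max()>15: out.append((v,(w*np.arange(a-half,a+half+1)).sum()/w.sum(),u,w.max()))
    return np.array(out)
E
python3 - <<'E'
from tool import *
st,im,C=load(8);S,D=cam('scene'),cam('side');R=Rn.from_rotvec(st['tool_rot']).as_matrix()
p=st['position'];x=R[:,0]
for n,I,CC in(('w',im,C),('s',cv2.imread('pics/scene8.png'),S),('d',cv2.imread('pics/side8.png'),D)):
    o=rod(I,CC,p+x*.035,p+x*.145,half=8 if n=='w' else 5);print(n);print(o[::2].round(1).tolist())
print('tip tri',tri(ray(C,(319,187.5)),ray(S,(348.7,211.7)),ray(D,(327.3,161))),'nominal',p+x*.142)
print(tri(ray(C,(319,187.5)),ray(S,(348.7,211.7))),tri(ray(C,(319,187.5)),ray(D,(327.3,161))))
E
```

```text
w
[[206.0, 323.2, 320.8, 28.1], [208.0, 318.7, 320.9, 21.5], [210.0, 319.3, 320.9, 41.4], [212.0, 321.4, 320.9, 92.5], [214.0, 322.6, 321.0, 103.2], [216.0, 324.1, 321.0, 15.4]]
s
[[187.0, 350.7, 351.0, 18.8], [189.0, 348.6, 350.8, 36.4], [191.0, 350.2, 350.7, 30.0], [193.0, 351.5, 350.5, 42.4], [196.0, 350.8, 350.3, 18.0], [198.0, 348.8, 350.1, 24.6], [200.0, 349.5, 349.9, 110.5], [202.0, 351.2, 349.8, 86.0], [204.0, 353.4, 349.6, 33.2], [206.0, 350.3, 349.5, 59.0], [208.0, 348.0, 349.3, 61.0], [210.0, 348.0, 349.1, 76.6]]
d
[[136.0, 327.4, 326.8, 35.0], [138.0, 327.4, 326.8, 36.0], [140.0, 327.4, 326.7, 37.0], [142.0, 326.4, 326.7, 33.6], [144.0, 326.4, 326.6, 38.8], [146.0, 326.4, 326.6, 36.0], [148.0, 326.5, 326.6, 46.5], [150.0, 326.5, 326.5, 46.5], [152.0, 326.5, 326.5, 51.2], [154.0, 327.7, 326.4, 48.8], [156.0, 328.0, 326.4, 54.6], [158.0, 328.3, 326.3, 63.0], [160.0, 328.6, 326.3, 60.0], [162.0, 331.0, 326.2, 60.0]]
tip tri (array([ 0.494 , -0.2018,  0.1708]), [np.float64(1.5), np.float64(1.0), np.float64(0.9)]) nominal [ 0.497  -0.2001  0.1701]
(array([ 0.4954, -0.201 ,  0.168 ]), [np.float64(0.6), np.float64(0.6)]) (array([ 0.4941, -0.2009,  0.1721]), [np.float64(1.0), np.float64(1.0)])
```

Run:
```python
from tool import *
st,im,C=load(8);S,D=cam('scene'),cam('side')
for z in(.168,.170,.172): print(z,plane(C,(318.75,187.25),z))
print('ring',plane(C,(317.03,174.81),.082))
print('tri',tri(ray(C,(318.75,187.25)),ray(S,(348.25,211.25)),ray(D,(326.9,160.6))))
d=plane(C,(317.03,174.81),.082)-plane(C,(318.75,187.25),.170);print('move',d)
go(st['position']+np.array([d[0],d[1],-.075]),-21.6)
```

```text
0.168 [ 0.4956 -0.2015  0.168 ]
0.17 [ 0.4952 -0.2013  0.17  ]
0.172 [ 0.4948 -0.2012  0.172 ]
ring [ 0.4978 -0.2047  0.082 ]
tri (array([ 0.494 , -0.2012,  0.1725]), [np.float64(0.7), np.float64(1.6), np.float64(1.0)])
move [ 0.0026 -0.0034 -0.088 ]
lin total [ 3.0034 -0.1466 -0.0423]
rot total [ 0.0036  0.0008 -0.0018] lin after rot [ 3.0039 -0.1382 -0.0376]
```

Emit:
play_rows:
  targets:
    - {"claw": 1, "linear": [0.1, -0.13, -0.04], "rotation": [0.003, 0.001, -0.002]}
    - {"claw": 1, "linear": [0.4, 0, 0], "rotation": [0, 0, 0]}
    - {"claw": 1, "linear": [0.4, 0, 0], "rotation": [0, 0, 0]}
    - {"claw": 1, "linear": [0.4, 0, 0], "rotation": [0, 0, 0]}
    - {"claw": 1, "linear": [0.4, 0, 0], "rotation": [0, 0, 0]}
    - {"claw": 1, "linear": [0.3, 0, 0], "rotation": [0, 0, 0]}
    - {"claw": 1, "linear": [0.2, 0, 0], "rotation": [0, 0, 0]}
    - {"claw": 1, "linear": [0, 0, 0], "rotation": [0, 0, 0]}
    - {"claw": 1, "linear": [0, 0, 0], "rotation": [0, 0, 0]}

```text
time: 19.58
position: [0.498, -0.2054, 0.2491]
tool_rot: [-0.924, 1.369, 0.927]
ft_force: [-0.5, 0.3, 0.3]
grip_width: 0.174
```

Run:
```python
from tool import *
st=get_state();print(st['position']);go((.4999,-.2039,.237),-21.6)
```

```text
[ 0.498  -0.2054  0.2491]
lin total [ 0.4832 -0.0491  0.083 ]
rot total [-0.0017 -0.0014 -0.0021] lin after rot [ 0.4835 -0.0477  0.0819]
```

Emit:
play_rows:
  targets:
    - {"claw": 1, "linear": [0.2, -0.05, 0.08], "rotation": [-0.0017, -0.0014, -0.002]}
    - {"claw": 1, "linear": [0.2, 0, 0], "rotation": [0, 0, 0]}
    - {"claw": 1, "linear": [0, 0, 0], "rotation": [0, 0, 0]}
    - {"claw": 1, "linear": [0, 0, 0], "rotation": [0, 0, 0]}
    - {"claw": 1, "linear": [0, 0, 0], "rotation": [0, 0, 0]}

```text
time: 20.0
position: [0.5009, -0.2039, 0.2391]
tool_rot: [-0.929, 1.362, 0.926]
ft_force: [1.0, 0.9, 0.1]
grip_width: 0.169
```

Run:
```python
from tool import *
st,im,C=snap(9);go((.4999,-.2039,.237),-21.6)
S,D=cam('scene'),cam('side');a,b=get_image('scene'),get_image('side');cv2.imwrite('pics/scene9.png',a);cv2.imwrite('pics/side9.png',b)
R=Rn.from_rotvec(st['tool_rot']).as_matrix();x=R[:,0];p=st['position']
print('nominal tip',p+x*.142,proj(C,[p+x*.142,[.4978,-.2047,.082]]))
print(ring(im,C))
g=cv2.cvtColor(im,cv2.COLOR_BGR2GRAY);e=proj(C,[.4978,-.2047,.082])[0].astype(int);print(e)
print('cols',list(range(e[0]-16,e[0]+17)))
h=cv2.cvtColor(im,cv2.COLOR_BGR2HSV)
for v in range(e[1]-22,e[1]+34): print(v,' '.join('%3d'%g[v,u]+('y' if 15<=h[v,u,0]<=32 and h[v,u,1]>90 else 'b' if 100<=h[v,u,0]<=125 and h[v,u,1]>120 else ' ') for u in range(e[0]-16,e[0]+17)))
```

```text
20.0 [ 0.5009 -0.2039  0.2391] [[0.0024022468057662283, -0.9300175777943054, 0.36750718932273607], [-0.00022268929145757843, 0.36750774309807577, 0.9300204348144391], [-0.9999970898056473, -0.002315978534426222, 0.0006757393465096073]] [0.9684 0.894  0.1151] 0.16931802038098112
lin total [ 0.0886  0.0418 -0.0156]
rot total [0.0004 0.0005 0.0016] lin after rot [ 0.0887  0.0416 -0.0155]
nominal tip [ 0.5013 -0.2039  0.0971] [[320.5444 188.4394]
 [318.5617 182.3495]]
(array([318.4673, 182.3389]), 365.0)
[318 182]
cols [302, 303, 304, 305, 306, 307, 308, 309, 310, 311, 312, 313, 314, 315, 316, 317, 318, 319, 320, 321, 322, 323, 324, 325, 326, 327, 328, 329, 330, 331, 332, 333, 334]
160 121b 125b 123b 123b 120b 121b 120b 122b 120b 120b 121b 120b 121b 119b 119b 121b 120b 121b 123b 121b 118b 121b 118b 120b 117b 121b 119b 117b 119b 118b 119b 118b 120b
161 124b 121b 123b 120b 121b 121b 119b 121b 120b 121b 122b 119b 122b 121b 120b 119b 119b 120b 120b 119b 122b 123b 119b 118b 119b 119b 116b 119b 118b 119b 120b 121b 119b
162 123b 123b 120b 123b 122b 119b 120b 123b 121b 118b 121b 121b 119b 118b 1
[... 8350 characters left out ...]
 71b  69b  68b  65b  71b
212  58b  62b  59b  61b  63b  60b  61b  59b  62b  61b  56b  62b  62b  59b  62b  68   82   79   85   80   65b  63b  62b  67b  65b  70b  73b  71b  72b  70b  72b  70b  69b
213  62b  64b  62b  62b  62b  61b  63b  62b  62b  57b  61b  56b  61b  63b  59b  70   80   80   82   82   66b  59b  63b  61b  65b  69b  72b  70b  71b  73b  73b  70b  70b
214  59b  57b  64b  66b  63b  60b  62b  61b  60b  64b  70   81   92   94   93   93  100   95   96   91   97   96   96   93   95   74b  70b  69b  69b  70b  74b  70b  70b
215  64b  62b  58b  60b  59b  60b  60b  64b  74   93   86   93   95   93   94   93   93   97   95   92   93   94   92   95   94   93   75b  67b  70b  68b  68b  69b  67b
```

Run:
```python
from tool import *
st,im,C=load(8);g=cv2.cvtColor(im,cv2.COLOR_BGR2GRAY)
for v in range(180,196): print(v,g[v,312:328].tolist())
st,im,C=load(9)
r=plane(C,(318.5,182.34),.082)
for uv in((319.4,187.3),(319.4,188.3)):
    t=plane(C,uv,.0971);print('tip',t,'ring',r,'move',r-t)
S,D=cam('scene'),cam('side')
for n,CC in(('scene9',S),('side9',D)):
    I=cv2.cvtColor(cv2.imread(f'pics/{n}.png'),cv2.COLOR_BGR2GRAY);R=Rn.from_rotvec(st['tool_rot']).as_matrix();p=st['position']
    e=proj(CC,[p+R[:,0]*.142,[.4978,-.2047,.082]]);print(n,e.round(1).tolist())
    u=int(e[0,0]);v=int(e[0,1])
    for k in range(v-14,v+8): print(k,u-8,I[k,u-8:u+9].tolist())
```

```text
180 [118, 47, 70, 95, 96, 93, 94, 87, 68, 63, 89, 146, 146, 147, 147, 144]
181 [145, 119, 69, 49, 50, 49, 43, 39, 69, 113, 143, 145, 142, 147, 147, 136]
182 [151, 147, 133, 126, 95, 96, 102, 120, 146, 148, 148, 146, 145, 145, 143, 94]
183 [146, 148, 150, 149, 146, 144, 144, 146, 146, 151, 148, 150, 148, 139, 115, 73]
184 [151, 153, 151, 152, 148, 147, 149, 146, 145, 148, 148, 147, 145, 121, 71, 76]
185 [154, 149, 150, 151, 148, 150, 143, 148, 146, 147, 145, 139, 95, 71, 72, 72]
186 [88, 124, 149, 151, 151, 143, 127, 104, 113, 127, 96, 74, 69, 69, 72, 68]
187 [71, 69, 65, 86, 79, 77, 78, 90, 88, 81, 68, 71, 71, 72, 72, 69]
188 [70, 74, 68, 69, 71, 70, 81, 87, 88, 77, 71, 69, 70, 72, 72, 70]
189 [69, 70, 67, 73, 67, 71, 79, 89, 88, 77, 72, 71, 70, 65, 71, 70]
190 [68, 71, 69, 69, 69, 73, 82, 88, 91, 87, 72, 69, 70, 70, 70, 72]
191 [71, 70, 67, 69, 68, 74, 83, 91, 94, 87, 70, 74, 71, 68, 70, 68]
192 [68, 69, 69, 71, 68, 73, 83, 84, 88, 86, 71, 68, 70, 70, 69, 70]
193 [70, 71, 71, 70, 72, 73, 83, 87, 88, 85, 71, 72, 73, 74, 71, 71]
194 [69, 72, 69, 72, 69, 75, 82, 87, 94, 88, 69, 73, 71,
[... 3520 characters left out ...]
, 175, 175, 178, 181, 180, 154, 136, 172, 188, 195, 199, 200, 198, 205]
177 316 [51, 51, 50, 51, 56, 73, 84, 86, 79, 92, 106, 112, 132, 145, 146, 145, 169]
178 316 [50, 51, 54, 55, 57, 60, 60, 57, 70, 71, 69, 63, 59, 61, 55, 65, 84]
179 316 [50, 52, 56, 53, 57, 56, 66, 79, 87, 85, 89, 100, 90, 65, 68, 91, 98]
180 316 [53, 57, 59, 59, 58, 71, 86, 97, 93, 89, 90, 117, 109, 93, 94, 97, 97]
181 316 [58, 58, 57, 57, 60, 84, 102, 87, 60, 55, 49, 65, 99, 107, 104, 97, 97]
182 316 [59, 60, 58, 60, 58, 73, 92, 93, 89, 87, 80, 83, 94, 93, 93, 98, 98]
183 316 [61, 59, 59, 60, 60, 58, 74, 89, 99, 99, 94, 96, 82, 90, 96, 99, 98]
184 316 [59, 61, 61, 56, 59, 59, 58, 61, 61, 64, 68, 64, 72, 91, 97, 97, 98]
```

Wrist and side views agree that the tip needs about −1.5 mm in x to be centred (rod column 319.4 against hole centre 318.5). I'll apply that, then lower in short checked steps.

Emit:
play_rows:
  targets:
    - {"claw": 1, "linear": [0, 0.07, -0.05], "rotation": [0, 0, 0.0016]}
    - {"claw": 1, "linear": [0, 0, 0], "rotation": [0, 0, 0]}
    - {"claw": 1, "linear": [0.2, 0, 0], "rotation": [0, 0, 0]}
    - {"claw": 1, "linear": [0, 0, 0], "rotation": [0, 0, 0]}

```text
time: 20.48
position: [0.499, -0.2048, 0.2345]
tool_rot: [-0.928, 1.363, 0.927]
ft_force: [0.0, 0.1, -0.7]
grip_width: 0.174
```

Run:
```python
from tool import *
st=get_state();print(st['position']);go((.4990,-.2043,.184),-21.6)
```

```text
[ 0.499  -0.2048  0.2345]
lin total [2.021  0.01   0.0149]
rot total [0.0003 0.0007 0.0007] lin after rot [2.021  0.0078 0.017 ]
```

Emit:
play_rows:
  targets:
    - {"claw": 1, "linear": [0.2, 0.01, 0.015], "rotation": [0, 0.0007, 0.0007]}
    - {"claw": 1, "linear": [0.2, 0, 0], "rotation": [0, 0, 0]}
    - {"claw": 1, "linear": [0.2, 0, 0], "rotation": [0, 0, 0]}
    - {"claw": 1, "linear": [0.2, 0, 0], "rotation": [0, 0, 0]}
    - {"claw": 1, "linear": [0, 0, 0], "rotation": [0, 0, 0]}

```text
time: 20.9
position: [0.4986, -0.2041, 0.2118]
tool_rot: [-0.927, 1.365, 0.928]
ft_force: [-0.5, -0.5, -0.7]
grip_width: 0.176
```

Run:
```python
from tool import *
st=get_state();print(st['position'],st['ft_force']);go((.4990,-.2043,.184),-21.6)
```

```text
[ 0.4986 -0.2041  0.2118] [-0.4904 -0.4575 -0.675 ]
lin total [ 1.111  -0.0208 -0.0019]
rot total [ 0.0004 -0.0001 -0.0007] lin after rot [ 1.111  -0.0196 -0.0021]
```

Emit:
play_rows:
  targets:
    - {"claw": 1, "linear": [0.2, -0.02, 0], "rotation": [0, 0, 0]}
    - {"claw": 1, "linear": [0.25, 0, 0], "rotation": [0, 0, 0]}
    - {"claw": 1, "linear": [0.25, 0, 0], "rotation": [0, 0, 0]}
    - {"claw": 1, "linear": [0.25, 0, 0], "rotation": [0, 0, 0]}
    - {"claw": 1, "linear": [0.1, 0, 0], "rotation": [0, 0, 0]}
    - {"claw": 1, "linear": [0, 0, 0], "rotation": [0, 0, 0]}
    - {"claw": 1, "linear": [0, 0, 0], "rotation": [0, 0, 0]}
    - {"claw": 1, "linear": [0, 0, 0], "rotation": [0, 0, 0]}

```text
time: 21.57
position: [0.4985, -0.2042, 0.1816]
tool_rot: [-0.926, 1.367, 0.929]
ft_force: [0.1, 0.2, -0.2]
grip_width: 0.168
```

Run:
```python
from tool import *
st,im,C=snap(10);go((.4990,-.2043,.184),-21.6)
S,D=cam('scene'),cam('side');a,b=get_image('scene'),get_image('side')
R=Rn.from_rotvec(st['tool_rot']).as_matrix();p=st['position'];print('qd',abs(st['qd']).max(),'tip nominal',p+R[:,0]*.142,ring(im,C),proj(C,[.4978,-.2047,.082]))
g=cv2.cvtColor(im,cv2.COLOR_BGR2GRAY);e=proj(C,[.4978,-.2047,.082])[0].astype(int);print(e[0]-16)
for v in range(e[1]-15,e[1]+22,3): print(v,g[v,e[0]-16:e[0]+17].tolist())
I=cv2.cvtColor(b,cv2.COLOR_BGR2GRAY);print('side')
for v in range(166,185): print(v,I[v,316:334].tolist())
```

```text
21.5667 [ 0.4985 -0.2042  0.1816] [[-0.002998123224256022, -0.9299436391144262, 0.3676898684050868], [0.00012205469606590968, 0.36769117791022765, 0.9299479462795972], [-0.9999954981697584, 0.0028329768102247077, -0.000988879471616133]] [ 0.0638  0.2489 -0.2306] 0.1682671044333573
lin total [-0.0926 -0.0179 -0.0005]
rot total [ 0.0003 -0.0006 -0.0017] lin after rot [-0.0926 -0.0181 -0.0005]
qd 0.0018030103630547465 tip nominal [ 0.4981 -0.2041  0.0396] (array([319.8047, 199.0901]), 511.0) [[319.9656 199.3589]]
303
184 [66, 70, 72, 65, 69, 67, 70, 68, 79, 111, 140, 145, 147, 144, 145, 148, 144, 142, 144, 147, 143, 141, 144, 148, 137, 108, 88, 66, 72, 68, 71, 69, 70]
187 [71, 70, 72, 73, 86, 128, 149, 149, 146, 147, 147, 144, 145, 145, 145, 147, 147, 145, 145, 146, 144, 142, 139, 144, 145, 145, 148, 143, 135, 124, 83, 70, 72]
190 [68, 74, 100, 143, 145, 144, 146, 145, 147, 148, 144, 145, 136, 120, 139, 96, 83, 85, 108, 167, 154, 143, 143, 144, 146, 145, 148, 143, 139, 137, 135, 131, 98]
193 [100, 145, 147, 148, 151, 145, 146, 147, 144, 115, 77, 85, 81, 89, 102, 81, 84, 91, 97, 134, 118
[... 2366 characters left out ...]
73, 174, 177, 181, 181, 180, 154, 142, 174, 197, 200, 202, 201, 209, 211]
177 [52, 50, 50, 53, 53, 69, 79, 80, 82, 105, 96, 99, 132, 145, 146, 145, 163, 178]
178 [48, 52, 51, 50, 49, 53, 55, 54, 56, 85, 74, 55, 53, 51, 50, 49, 64, 82]
179 [49, 50, 53, 52, 49, 54, 59, 70, 83, 97, 92, 82, 73, 73, 64, 55, 78, 94]
180 [49, 50, 47, 51, 53, 64, 85, 88, 88, 97, 96, 92, 94, 96, 77, 60, 86, 97]
181 [51, 49, 50, 48, 50, 77, 102, 85, 59, 88, 75, 68, 99, 93, 72, 58, 87, 99]
182 [52, 52, 51, 55, 56, 69, 93, 92, 89, 105, 95, 85, 96, 87, 64, 59, 85, 99]
183 [51, 52, 59, 60, 57, 59, 74, 90, 100, 99, 95, 95, 82, 67, 59, 70, 88, 100]
184 [51, 54, 58, 60, 59, 59, 57, 61, 61, 66, 67, 63, 71, 76, 77, 88, 98, 99]
```

The rod is in the hole. In the wrist view its column is 319.6 against ring centre 319.8; in the side view it is 325.6 against about 325.2–325.5. Nominal tip depth is 42 mm, forces are about 0, and the arm is still. I'm handing in.

```bash
python3 -c "
from bench import *
print(close_job())"
```

```text
the job is handed in; nothing more can be done
None
```

I flipped the guide plate down, took the thermometer out of its stand and lowered its rod through the guide hole. I handed the job in at about 21.7 s of the 67 s allowed; no verdict was reported.

**Plate:** I pressed it lightly onto its stop. The red grip then appeared at its plate-down position in all three views, and a wrist picture showed the brass ring uppermost.

**Last checks before hand-in:**
- **Centring:** the rod and hole centres agree to about 0.2–0.6 px in the wrist view and 0.4 px or less in the side view. That is roughly 1 mm or less.
- **Depth:** the tip is about 42 mm below the ring top. This is worked out from the grasp height and the stand's stated recess height, not measured directly.
- **Contact and stillness:** wrist force was about 0.3 N and joint speeds were near zero. The rod was within about 0.2° of upright, taking it as parallel to the tool axis, and the head had not slipped in the grip.

**What disagreed or went wrong:**
- The camera views disagreed by about 1–2 mm on the tip and ring positions.
- Wrist-only triangulation put the stand top about 5 mm below the stated height and the head top about 10 mm below. I used the stated heights.
- The red grip slipped about 5 mm between the fingers while the plate was turning, without consequence.

I did not photograph the bystander objects again at the end; nothing was moved near them.

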